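# Hang a lipped bin on the packing table's slat rail

## Task

Hang the loose grey bin, the one with a steel lip on its back, on the white slat rail, about in the middle of the free stretch between the two bins that hang there: with its front tilted up work the lip into the groove, then turn it down until it hangs upright with its back flat against the slats, and let go. Leave the other things on the table where they are.

Things in the scene. Friction and masses are not known exactly. Their poses are not given: they have to be found in the camera images.
- bin_c (a point): Centre of the loose bin to hang: open shop bin of grey plastic, 100 mm deep (x), 46 mm wide (y), about 0.16 kg, standing on the table; the point is 28 mm above its underside. x points from its low front to its back, z up. Side walls are 50 mm high over the rear 60 mm, 34 mm over the front 40 mm; front wall 34 mm, back wall 57 mm, walls 3 mm thick. Take it by its side walls.
- bin_root (a point): Where the bin's lip leaves its back wall: underside of the lip at the wall's outer face, 50 mm behind the bin's centre, 54 mm above its underside. Axes as the bin's. The lip is 3 mm sheet steel, 36 mm wide: it runs 11 mm straight back and its last 3 mm turn up, leaving 8 mm between the upturned part and the back wall.
- bin_tip (a point): Top of the upturned end of the bin's lip, 59.5 mm behind the bin's centre and 80 mm above its underside (26 mm above the lip's underside). Axes as the bin's.
- stand: Fixed stand of the white slat rail. Origin on the table, under the front face of the slats, half-way along the rail; x points into the rail (slat face at x = 0, bins hang on the -x side), y along it, z up. Rail 360 mm long. Two fixed bins, 46 mm wide and 70 mm deep, hang on it with their centres 125 mm to either side of the middle; the free stretch lies between.
- groove_nominal (a point): On the slat face, half-way along the rail, 155 mm above the table; axes as the stand's. The lower edge of the groove's mouth is NOT exactly here: the rail is clamped at a height that differs each time and is not measured, so that edge lies anywhere from 12 mm below to 12 mm above this point. Find it by touch or sight. The clamped rail does not yield to a push under 100 N.
- groove_back (a point): Point 24 mm behind groove_nominal, at the back of the groove. The mouth is 22 mm high, between two lips 4 mm thick, flush with the slat face. The hollow behind reaches 14 mm below the mouth's lower edge, 16 mm above its upper edge. Hung, the bin's lip rests on the lower edge, its end up behind the upper lip (4 mm overlap, 4 mm play). It enters only with the bin's front tilted up over 22 degrees; 30 to 35 is easy.
- shelf_edge (a point): Middle of the front edge of the wooden shelf over the rail, 268 to 282 mm above the table, 30 mm out from the slat face (cartons stand on it). The slats reach from 75 mm below the groove mouth's lower edge to 95 mm above it. The gripper must come in tilted, leaning out from the rail: about 40 to 45 degrees from vertical when the bin stands level, 10 to 15 when its front is tilted up.
- tray: Bystander: plain grey tray without a lip, 110 x 50 x 35 mm, loose; origin under its centre.
- roll: Bystander: roll of clear tape lying flat, 84 mm across, 24 mm high, loose; origin under its centre.
- carton1: Bystander: small black carton standing, 60 x 45 x 90 mm, loose; origin under its centre.
- carton2: Bystander: another small black carton standing, 60 x 45 x 90 mm, loose; origin under its centre.
- jar: Bystander: glass jar with a steel cap, 60 mm across, 90 mm high, loose; origin under its centre.
- stapler: Bystander: stapler, 120 x 30 x 36 mm, loose; origin under its centre.
There are look-alikes about, which are no part of the job. What is shaped like the part that bears bin_c but blue is not meant.

How it is judged:
By the outcome, as a careful person would: the job done as asked, in the order asked, and still so for the second after the job is handed in, with the robot touching nothing.
It also fails if it takes over 56 s, if anything falls off the work surface, if the arm or the gripper's body presses on something with over 40 N, if the wrist force passes 120 N, or if a joint passes its speed limit or range.

## Robot

A 7-joint arm with a two-finger parallel gripper is mounted at the origin on the work surface. World frame = base frame: x ahead of the robot, y to its left, z up, the work surface at z = 0. Lengths are in m, angles in rad, forces in N, time in s.
With the tool pointing down it reaches from about 0.4 to 0.875 m from the base axis. Payload 19.3 kg.
Tool frame: the origin (TCP) lies at the very end of the fingers, on their centre line; the grasp point (between the pads) lies 19 mm behind it; z points along the fingers, x is the direction in which the jaws open and shut, and the axes are right-handed (so a half turn about z gives the same grasp; the last joint's range is limited). The gripper opens to 85 mm and grips with 20 to 120 N. Pads are 22 mm wide; open, the fingers measure 114 mm over their backs; the gripper's body (76 mm by 85 mm) begins 54 mm behind the grasp point. The pads swing forward as they close: fully open they stand 13 mm farther back than shut.
Start: joints at [-1.177, 0.521, -0.036, 1.599, 0.021, 1.021, -0.113], TCP at [0.28, 0.559, 0.209] pointing down, gripper open.
Joint ranges: [-2.91, 2.91], [-0.3, 2.13], [-1.5, 1.42], [0.17, 2.43], [-1.26, 4.41], [0.16, 1.93], [-2.52, 2.52]. Speed limits (rad/s): [1.89, 1.89, 2.39, 2.39, 3.01, 3.01, 3.01].

## Interface

Orientations are given as [roll, pitch, yaw] about the fixed x, y, z axes, in that order (R = Rz(yaw) Ry(pitch) Rx(roll)).
In Python, from workcell import bot gives the robot as it stands.
- The arm moves only by the tool jog_arm, never from a script. Its argument "increments" is a list of rows, each an object of numbers: "wx", "wy", "wz": the turn, a rotation vector about the tool's x, y, z in degrees; "x", "y", "z": the shift along the tool's x, y, z in cm; "claw": the opening in per cent of the stroke, from 0 (shut) to 100 (fully open). A call has 1 to 10 rows; each row is the pose to reach, as a shift and turn from the pose measured when the call began, along the tool's axes at that moment; what a row does not reach only later rows make up. A row lasts 1/8 s, in which the tool goes at most 62.5 mm and 10.7 degrees, less where a joint would pass 70% of its speed; a pose out of reach is approached as far as the arm can. A call with a gripper value outside its range is refused whole. The fingers move at their own pace and stop on an object; "squeeze" is the grip in N (left out, the last holds). Time passes only in rows, so rows that repeat a pose let the fingers close. It gives the time, the measured TCP pose, the force and the opening at its end, in the units of the state.
- bot.observe(): the state, without advancing time (a new reading comes with each control period).
- bot.grab_frame(name): name is "scene" or "side" or "wrist"; returns a dict with "pixels" (384x512x3 uint8, red, green, blue), "fov_y" (degrees; the focal length in pixels is half the picture's height over the tangent of half this angle, whatever the lens; pixels are square), "cx", "cy" (the principal point, pixels), "origin" and "orientation" of the camera in the world. Camera axes: x right, y down, z forward; pixel columns grow to the right and rows downward; lengths in m; the calibration is good to about 2 mm. A picture is of the moment at which its call begins. There is no depth.
- bot.job_done(): hands the job in, once; it reports no verdict.
The state is a dict: "clock": time; "qpos": joint angles; "qd": joint speeds; "joint_efforts": joint torques, N m; "position": TCP position; "tool_rot": TCP orientation; "force": force on the tool from outside, world axes, zero at the start; "moment": the same for the moment, N m; "grip_width": finger opening in m.
Only numpy, scipy, OpenCV 4.12 (cv2) and the standard library are available. Lean on these libraries where they do the work, as an engineer would, in place of code of your own. Each camera call takes 0.05 s, during which the arm holds its last target.

## Working session

There is one attempt and no reset: what is moved stays moved. The work goes in short steps, Python scripts to look and compute and a tool call to move; the robot and the scene stay as the last step left them, time stands still between calls to the robot, and variables do not carry over. Pictures are saved under pics/ and viewed, and the job is handed in when it is done.

Besides the shell and the picture viewer there is one more tool, called after "Request:" as name([rows], argument=value, ...), one row to a line, values as JSON. jog_arm: Moves the arm, as the interface text tells. Its arguments: {"type":"object","properties":{"increments":{"type":"array","items":{"type":"object","properties":{"wx":{"type":"number"},"wy":{"type":"number"},"wz":{"type":"number"},"x":{"type":"number"},"y":{"type":"number"},"z":{"type":"number"},"claw":{"type":"number"}}}},"squeeze":{"type":"number"}},"required":["increments"]}

```bash
ls -la; mkdir -p pics; python3 - <<'E'
from workcell import bot
import cv2,numpy as np
print(bot.observe())
for n in ("scene","side","wrist"):
    f=bot.grab_frame(n)
    cv2.imwrite(f"pics/{n}0.png",cv2.cvtColor(f["pixels"],cv2.COLOR_RGB2BGR))
    print(n,{k:v for k,v in f.items() if k!="pixels"})
E
```

```text
total 12
drwxr-xr-x  3 agent agent 4096 Dec  7 03:47 .
drwxr-xr-x 23 root  root  4096 Dec  7 03:47 ..
drwxr-xr-x  2 agent agent 4096 Dec  7 03:47 pics
{'clock': 0.0, 'qpos': array([-1.17724003,  0.5220188 , -0.03631513,  1.59995612,  0.02120621,
        1.02110441, -0.11279233]), 'qd': array([-0.00040599, -0.00076673,  0.00162089, -0.00229152,  0.00027372,
        0.00081667,  0.0005347 ]), 'joint_efforts': array([ 1.29288455e-03, -9.27109408e+01,  1.98048055e+00, -3.69885671e+01,
        1.78814266e-02,  9.08130925e-03,  7.87930190e-06]), 'position': array([0.27945908, 0.55866378, 0.20874149]), 'tool_rot': array([3.14150373e+00, 1.09793454e-03, 1.10702934e+00]), 'force': array([-0.32041859, -0.10255061,  0.60675608]), 'moment': array([-0.02332847, -0.02806515, -0.01066627]), 'grip_width': 0.08517999943850547}
scene {'fov_y': 44.935294232093746, 'cx': 256.14284106829143, 'cy': 194.619564433133, 'origin': array([ 1.2966274 , -0.66883307,  1.19798447]), 'orientation': array([-2.34711014,  0.00560527,  0.81877031])}
side {'fov_y': 49.65985291299134, 'cx': 252.94227816703537, 'cy': 189.84608086679205, 'origin': array([ 0.03636413, -0.84426069,  0.97354695]), 'orientation': array([-2.241545  , -0.01946454, -0.52758161])}
wrist {'fov_y': 69.80824697202954, 'cx': 253.93286817908125, 'cy': 193.13979787517223, 'origin': array([0.21918259, 0.58875173, 0.37337814]), 'orientation': array([2.87097795e+00, 3.19712092e-04, 1.10737078e+00])}
```

View pics/scene0.png

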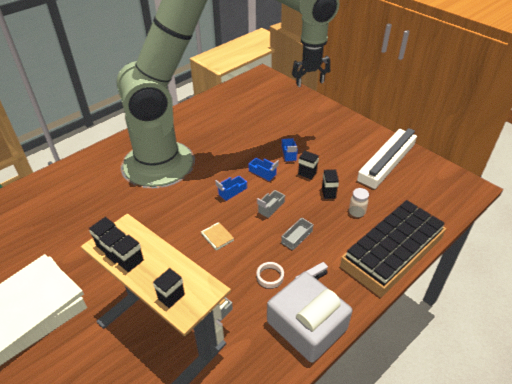

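View pics/side0.png

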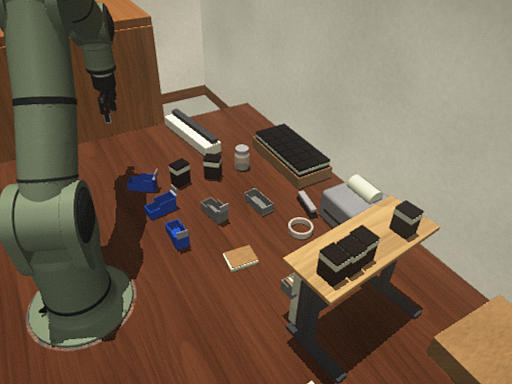

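View pics/wrist0.png

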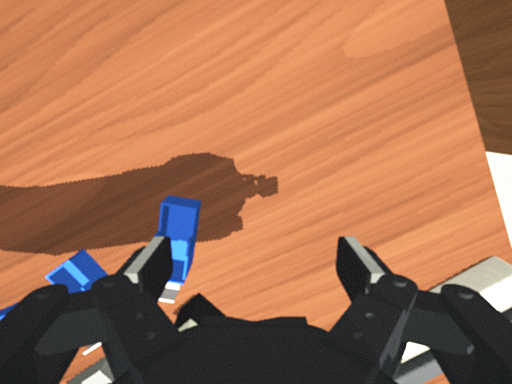

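```bash
cat > h.py <<'E'
import numpy as np,cv2
from scipy.spatial.transform import Rotation as R
from workcell import bot
CAL={'scene':(44.935294232093746,256.14284106829143,194.619564433133,[1.2966274,-0.66883307,1.19798447],[-2.34711014,0.00560527,0.81877031]),
'side':(49.65985291299134,252.94227816703537,189.84608086679205,[0.03636413,-0.84426069,0.97354695],[-2.241545,-0.01946454,-0.52758161])}
def cam(f):
    if isinstance(f,str): return CAL[f]
    return (f['fov_y'],f['cx'],f['cy'],f['origin'],f['orientation'])
def ray(c,uv):
    fov,cx,cy,o,e=cam(c); F=192/np.tan(np.radians(fov/2))
    uv=np.atleast_2d(uv).astype(float)
    d=np.c_[(uv[:,0]-cx)/F,(uv[:,1]-cy)/F,np.ones(len(uv))]
    d=R.from_euler('xyz',e).apply(d)
    return np.array(o),d/np.linalg.norm(d,axis=1)[:,None]
def onz(c,uv,z):
    o,d=ray(c,uv); return o+d*((z-o[2])/d[:,2])[:,None]
def proj(c,P):
    fov,cx,cy,o,e=cam(c); F=192/np.tan(np.radians(fov/2))
    p=R.from_euler('xyz',e).inv().apply(np.atleast_2d(P)-np.array(o))
    return np.c_[F*p[:,0]/p[:,2]+cx,F*p[:,1]/p[:,2]+cy]
def tri(c1,u1,c2,u2):
    o1,d1=ray(c1,u1);o2,d2=ray(c2,u2);out=[]
    for a,b in zip(d1,d2):
        s=np.linalg.lstsq(np.c_[a,-b],o2-o1,rcond=None)[0]
        p,q=o1+s[0]*a,o2+s[1]*b; out.append(np.r_[(p+q)/2,np.linalg.norm(p-q)])
    return np.array(out)
def crop(f,name,x0,y0,x1,y1,s):
    im=cv2.cvtColor(f['pixels'],cv2.COLOR_RGB2BGR)[y0:y1,x0:x1]
    cv2.imwrite('pics/'+name,cv2.resize(im,None,fx=s,fy=s,interpolation=cv2.INTER_CUBIC))
E
python3 - <<'E'
import cv2
for n,(x0,y0,x1,y1),s in (("scene",(70,170,330,384),3),("side",(180,160,450,384),2.9)):
    im=cv2.imread(f"pics/{n}0.png")[y0:y1,x0:x1]
    cv2.imwrite(f"pics/{n}0z.png",cv2.resize(im,None,fx=s,fy=s,interpolation=cv2.INTER_CUBIC)[:600,:800])
E
```

```text
(no output)
```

View pics/scene0z.png

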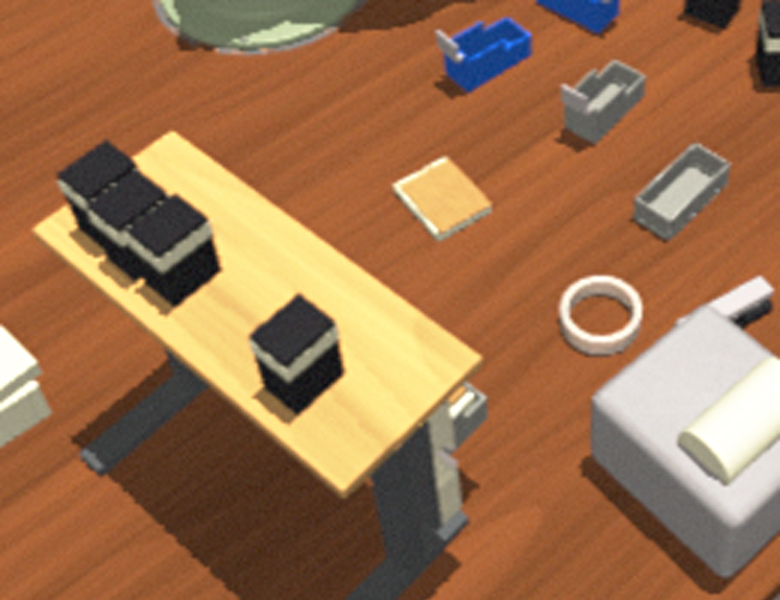

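View pics/side0z.png

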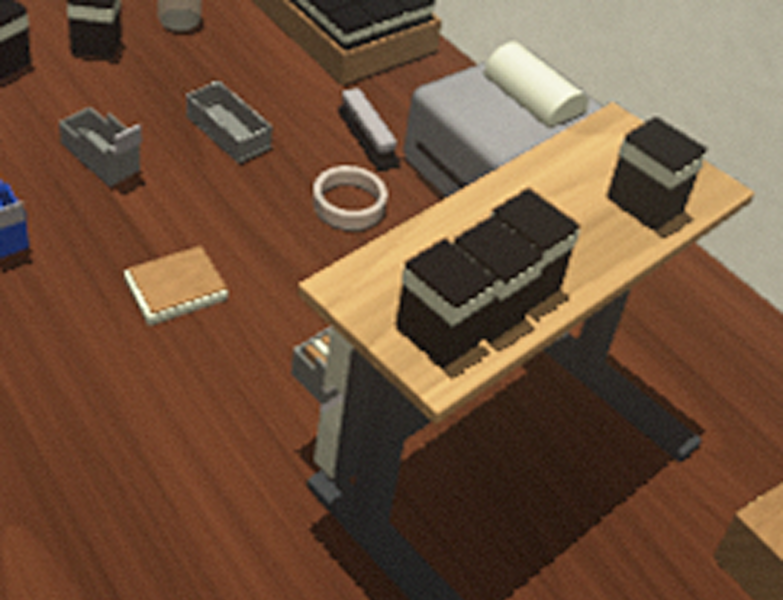

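```bash
python3 - <<'E'
from h import *
np.set_printoptions(precision=4,suppress=True)
S=lambda p:np.array(p)/3+[70,170]
D=lambda p:np.array(p)/2.9+[180,160]
sc=S([(172,132),(480,358),(345,495),(35,230)]); sd=D([(300,287),(612,103),(752,195),(435,415)])
print(tri('scene',sc,'side',sd))
import itertools
for n in ('scene','side'):
    im=cv2.imread(f'pics/{n}0.png')
    x0,y0,x1,y1=dict(scene=(245,180,330,260),side=(190,180,285,230))[n]
    cv2.imwrite(f'pics/{n}bin.png',cv2.resize(im[y0:y1,x0:x1],None,fx=7,fy=7,interpolation=cv2.INTER_CUBIC))
E
```

```text
[[ 0.4241 -0.3397  0.2782  0.0024]
 [ 0.7993 -0.2945  0.28    0.0004]
 [ 0.8186 -0.4402  0.2756  0.0001]
 [ 0.4412 -0.4847  0.2771  0.0011]]
```

View pics/scenebin.png

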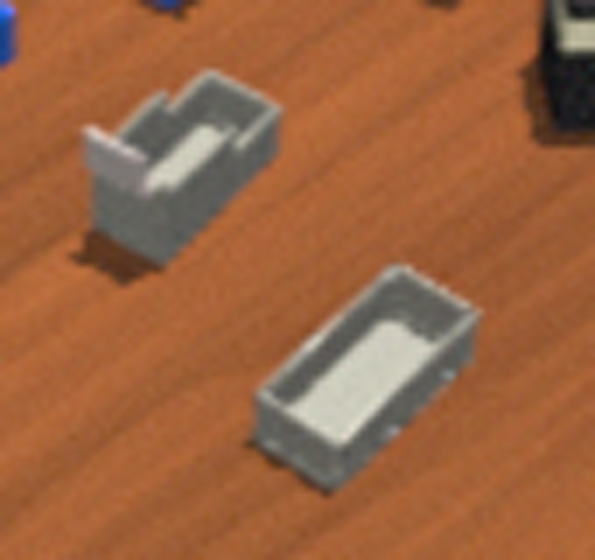

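View pics/sidebin.png

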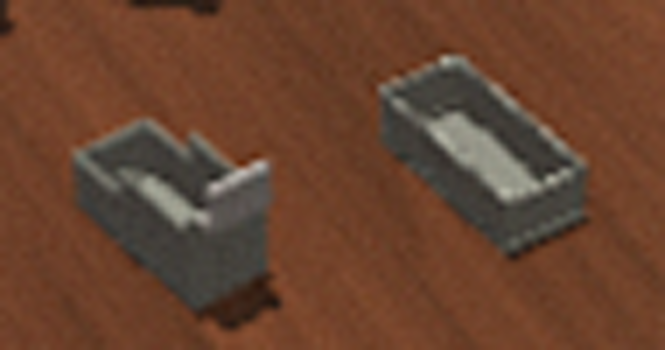

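```bash
python3 - <<'E'
from h import *
np.set_printoptions(precision=4,suppress=True)
S=lambda p:np.array(p)/7.+[245,180]
D=lambda p:np.array(p)/7.+[190,180]
print('front top tri',tri('scene',S([(210,72),(280,108)]),'side',D([(75,155),(145,118)])))
print('scene front z34',onz('scene',S([(210,72),(280,108)]),.034)[:,:2])
print('side front z34',onz('side',D([(75,155),(145,118)]),.034)[:,:2])
print('rear bot +x',tri('scene',S([(165,265)]),'side',D([(265,272)])), 'rear bot -x side',onz('side',D([(195,312)]),0))
print('lip tip tri',tri('scene',S([(86,128),(150,162)]),'side',D([(208,186),(268,162)])))
print('step corner z50', onz('scene',S([(163,92)]),.05),onz('side',D([(195,133)]),.05))
E
```

```text
front top tri [[0.4549 0.2027 0.0306 0.0011]
 [0.4981 0.2107 0.0309 0.0004]]
scene front z34 [[0.457  0.2009]
 [0.5003 0.2082]]
side front z34 [[0.4534 0.1982]
 [0.4966 0.2076]]
rear bot +x [[ 0.5145  0.1128 -0.0029  0.0018]] rear bot -x side [[0.47   0.0997 0.    ]]
lip tip tri [[0.4773 0.0945 0.0814 0.0007]
 [0.5128 0.103  0.0765 0.0015]]
step corner z50 [[0.4626 0.1614 0.05  ]] [[0.5053 0.1671 0.05  ]]
```

```bash
cat >> h.py <<'E'
def frame(c,yaw):  # axes x fwd, y left, z up
    return np.array(c,float),R.from_euler('z',yaw,degrees=True)
def toolrot(yaw,tilt): # bin/stand yaw; tilt from vertical leaning
    t=np.radians(tilt)
    y=[np.cos(t),0,np.sin(t)];z=[np.sin(t),0,-np.cos(t)];x=[0,1,0]
    return R.from_euler('z',yaw,degrees=True)*R.from_matrix(np.array([x,y,z]).T)
def inc(p,rot):
    s=bot.observe();R0=R.from_euler('xyz',s['tool_rot'])
    w=np.degrees((R0.inv()*rot).as_rotvec()); d=R0.inv().apply(np.array(p)-s['position'])*100
    print('w',w.round(2),'d',d.round(2)); return w,d
BIN=[0.4847,0.1556,0]; BYAW=-80
E
python3 - <<'E'
from h import *
o,rb=frame(BIN,BYAW); rt=toolrot(BYAW,42)
g=o+rb.apply([.018,0,.034]); zt=rt.apply([0,0,1])
tcp=g+.019*zt; print('tcp',tcp,zt)
inc(tcp-.13*zt+[0,0,.02],rt)
E
```

```text
tcp [0.49003334 0.12535313 0.01988025] [ 0.11619331 -0.65896501 -0.74314483]
w [-38.83 -19.51  50.96] d [-22.35  33.03   7.26]
```

Request:
jog_arm([
  {"wx": -38.8, "wy": -19.5, "wz": 51, "x": -22.3, "y": 33, "z": 3},
  {"wx": -38.8, "wy": -19.5, "wz": 51, "x": -22.3, "y": 33, "z": 3},
  {"wx": -38.8, "wy": -19.5, "wz": 51, "x": -22.3, "y": 33, "z": 3},
  {"wx": -38.8, "wy": -19.5, "wz": 51, "x": -22.3, "y": 33, "z": 3},
  {"wx": -38.8, "wy": -19.5, "wz": 51, "x": -22.3, "y": 33, "z": 3},
  {"wx": -38.8, "wy": -19.5, "wz": 51, "x": -22.3, "y": 33, "z": 3},
  {"wx": -38.8, "wy": -19.5, "wz": 51, "x": -22.3, "y": 33, "z": 3},
  {"wx": -38.8, "wy": -19.5, "wz": 51, "x": -22.3, "y": 33, "z": 7.3},
  {"wx": -38.8, "wy": -19.5, "wz": 51, "x": -22.3, "y": 33, "z": 7.3},
  {"wx": -38.8, "wy": -19.5, "wz": 51, "x": -22.3, "y": 33, "z": 7.3},
])

```text
schema error: expected keys wx, wy, wz, x, y, z, claw
```

```bash
python3 - <<'E'
from h import *
s=bot.observe();print(s)
f=bot.grab_frame('wrist');crop(f,'w1.png',0,0,512,384,1.5)
print({k:v for k,v in f.items() if k!='pixels'})
o,rb=frame(BIN,BYAW); rt=toolrot(BYAW,42)
tcp=o+rb.apply([.018,0,.034])+.019*rt.apply([0,0,1]); inc(tcp,rt)
E
```

```text
{'clock': 0.15, 'qpos': array([-1.17720706,  0.52189059, -0.03632174,  1.59984386,  0.02120769,
        1.02111103, -0.11279796]), 'qd': array([-1.52126512e-05, -2.37612985e-03,  9.71497927e-04, -1.31626945e-03,
       -5.64790610e-04, -2.93927497e-03,  1.59390111e-04]), 'joint_efforts': array([ 2.15489563e-03, -9.27393794e+01,  1.98048458e+00, -3.70054758e+01,
        1.79454574e-02,  6.37478792e-03,  1.54132579e-05]), 'position': array([0.27950236, 0.55872665, 0.2088615 ]), 'tool_rot': array([3.14152540e+00, 8.65061075e-04, 1.10699524e+00]), 'force': array([ 0.00875447, -0.49603483, -1.02997424]), 'moment': array([-0.00219809, -0.0129721 ,  0.03449805]), 'grip_width': 0.08527268560222231}
{'fov_y': 69.80824697202954, 'cx': 253.93286817908125, 'cy': 193.13979787517223, 'origin': array([0.21919425, 0.58877569, 0.37345614]), 'orientation': array([2.87098924e+00, 1.63886035e-04, 1.10736608e+00])}
w [-38.84 -19.52  50.95] d [-29.33  38.21  18.93]
```

View pics/w1.png

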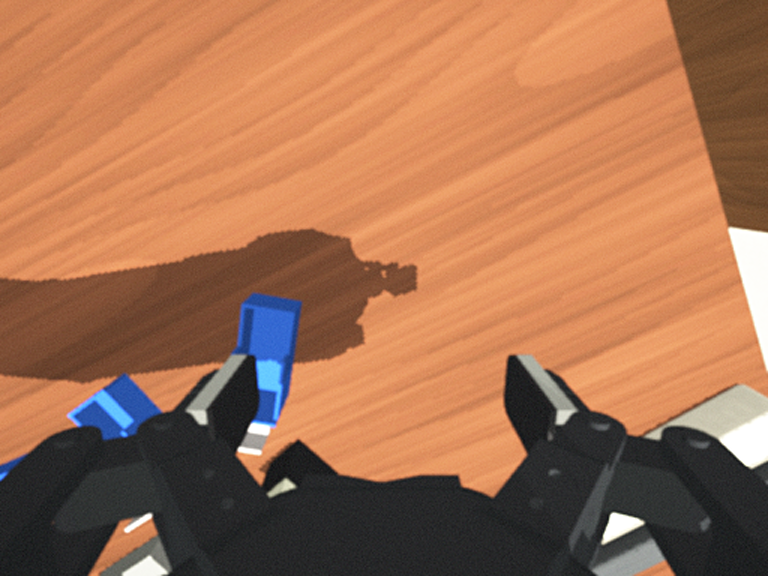

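The arm did not move, because every row needs the claw key. The view is unchanged, so I'll repeat the move with the key included.

Request:
jog_arm([
  {"wx": -38.8, "wy": -19.5, "wz": 51, "x": -22.3, "y": 33, "z": 3, "claw": 100},
  {"wx": -38.8, "wy": -19.5, "wz": 51, "x": -22.3, "y": 33, "z": 3, "claw": 100},
  {"wx": -38.8, "wy": -19.5, "wz": 51, "x": -22.3, "y": 33, "z": 3, "claw": 100},
  {"wx": -38.8, "wy": -19.5, "wz": 51, "x": -22.3, "y": 33, "z": 3, "claw": 100},
  {"wx": -38.8, "wy": -19.5, "wz": 51, "x": -22.3, "y": 33, "z": 3, "claw": 100},
  {"wx": -38.8, "wy": -19.5, "wz": 51, "x": -22.3, "y": 33, "z": 3, "claw": 100},
  {"wx": -38.8, "wy": -19.5, "wz": 51, "x": -22.3, "y": 33, "z": 3, "claw": 100},
  {"wx": -38.8, "wy": -19.5, "wz": 51, "x": -22.3, "y": 33, "z": 7.3, "claw": 100},
  {"wx": -38.8, "wy": -19.5, "wz": 51, "x": -22.3, "y": 33, "z": 7.3, "claw": 100},
  {"wx": -38.8, "wy": -19.5, "wz": 51, "x": -22.3, "y": 33, "z": 7.3, "claw": 100},
])

```text
clock: 1.45
position: [0.4751, 0.2122, 0.1373]
tool_rot: [2.41, -0.001, 0.175]
force: [0.0, -0.4, 0.2]
grip_width: 0.0853
```

```bash
python3 - <<'E'
from h import *
s=bot.observe();print(s['clock'],s['qpos'],s['position'],s['force'])
f=bot.grab_frame('wrist');crop(f,'w2.png',0,0,512,384,1.5)
print({k:v for k,v in f.items() if k!='pixels'})
o,rb=frame(BIN,BYAW); rt=toolrot(BYAW,42)
tcp=o+rb.apply([.018,0,.034])+.019*rt.apply([0,0,1]); inc(tcp,rt)
E
```

```text
1.45 [-1.17087806  0.76779026  0.42837299  1.74705758  0.31641892  1.14546516
 -0.81192034] [0.47508547 0.21223941 0.13726719] [ 0.04805983 -0.39368585  0.23433264]
{'fov_y': 69.80824697202954, 'cx': 253.93286817908125, 'cy': 193.13979787517223, 'origin': array([0.44744271, 0.36978606, 0.21443632]), 'orientation': array([ 2.13983080e+00, -4.64871222e-04,  1.75132500e-01])}
w [-0.12 -0.06 -0.04] d [-0.06 -1.28 14.65]
```

View pics/w2.png

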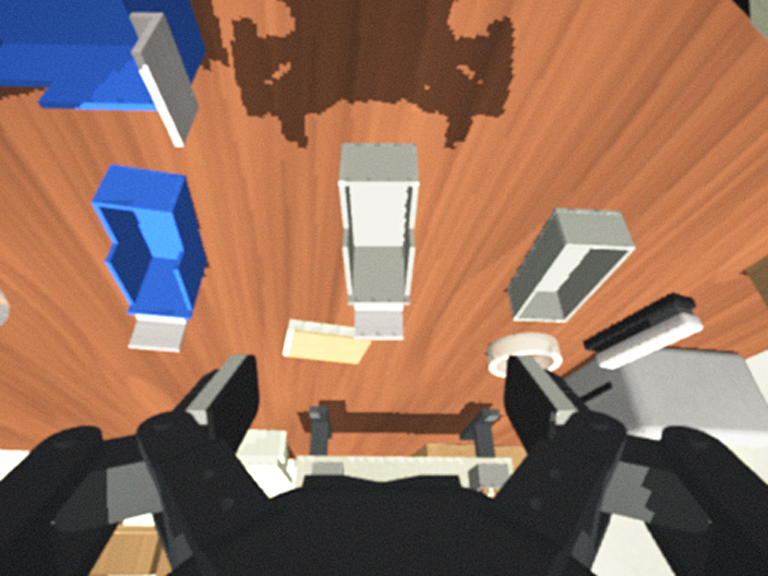

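```bash
python3 - <<'E'
from h import *
np.set_printoptions(precision=4,suppress=True)
f=dict(fov_y=69.80824697202954,cx=253.93286817908125,cy=193.13979787517223,origin=[0.44744271,0.36978606,0.21443632],orientation=[2.13983080e+00,-4.64871222e-04,1.75132500e-01])
u=lambda p:np.array(p)/1.5
print(onz(f,u([(340,146),(418,146)]),0),'\n',onz(f,u([(339,180),(418,184)]),.034),'\n',onz(f,u([(354,339),(404,339)]),.080),'\n',onz(f,u([(345,302),(410,302)]),.057))
o,rb=frame(BIN,BYAW)
q=lambda P:proj(f,o+rb.apply(np.array(P)))*1.5
print(q([(-.05,-.023,0),(-.05,.023,0),(-.05,-.023,.034),(-.05,.023,.034),(.0595,-.018,.08),(.0595,.018,.08),(.05,-.023,.057),(.05,.023,.057)]))
E
```

```text
[[0.4518 0.1992 0.    ]
 [0.4998 0.2077 0.    ]] 
 [[0.4527 0.2027 0.034 ]
 [0.498  0.2077 0.034 ]] 
 [[0.4763 0.0924 0.08  ]
 [0.5129 0.0989 0.08  ]] 
 [[0.4671 0.1061 0.057 ]
 [0.5146 0.1145 0.057 ]]
[[342.764  144.1873]
 [416.7714 144.2019]
 [339.8588 182.6249]
 [419.5569 182.635 ]
 [355.6078 338.2519]
 [404.2166 338.2443]
 [349.3029 304.9587]
 [410.5348 304.9527]]
```

Request:
jog_arm([
  {"wx": 0, "wy": 0, "wz": 0, "x": -0.1, "y": -1.3, "z": 4, "claw": 100},
  {"wx": 0, "wy": 0, "wz": 0, "x": -0.1, "y": -1.3, "z": 8, "claw": 100},
  {"wx": 0, "wy": 0, "wz": 0, "x": -0.1, "y": -1.3, "z": 12, "claw": 100},
  {"wx": 0, "wy": 0, "wz": 0, "x": -0.1, "y": -1.3, "z": 14.6, "claw": 100},
  {"wx": 0, "wy": 0, "wz": 0, "x": -0.1, "y": -1.3, "z": 14.6, "claw": 100},
])

```text
clock: 2.12
position: [0.4897, 0.1251, 0.0206]
tool_rot: [2.41, -0.001, 0.174]
force: [-0.3, 0.2, 0.3]
grip_width: 0.0856
```

```bash
python3 - <<'E'
from h import *
s=bot.observe();print(s['clock'],s['qpos'],s['position'],s['force'])
f=bot.grab_frame('wrist');crop(f,'w3.png',0,0,512,384,1.5)
o,rb=frame(BIN,BYAW); rt=toolrot(BYAW,42)
tcp=o+rb.apply([.018,0,.034])+.019*rt.apply([0,0,1]); inc(tcp,rt)
E
```

```text
2.125 [-1.0686725   0.92863058  0.43084938  1.88749165  0.36487457  0.82307412
 -0.8640056 ] [0.48972305 0.12505882 0.02055768] [-0.32914438  0.21290832  0.32631861]
w [-0.15 -0.09 -0.07] d [-0.01  0.    0.15]
```

View pics/w3.png

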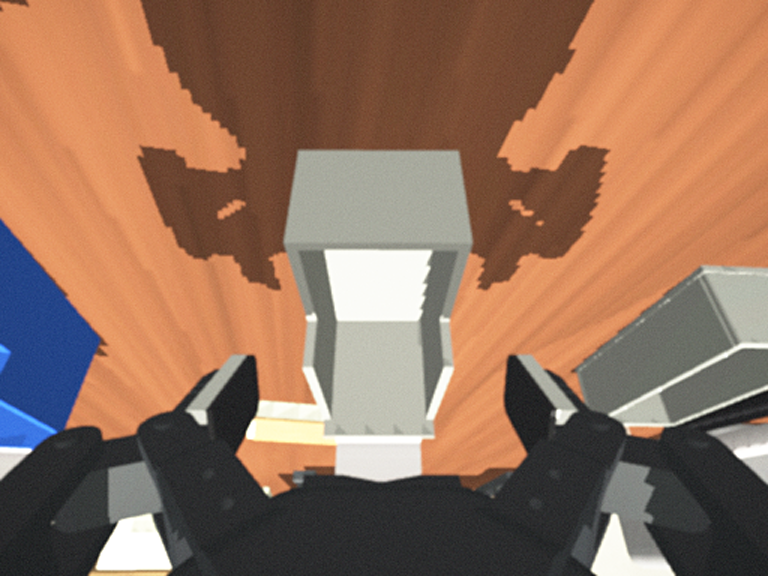

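The bin (columns 285–470) is centred between the pads (columns 258 and 507), so I'm closing the gripper.

Request:
jog_arm([
  {"wx": 0, "wy": 0, "wz": 0, "x": 0, "y": 0, "z": 0, "claw": 40},
  {"wx": 0, "wy": 0, "wz": 0, "x": 0, "y": 0, "z": 0, "claw": 40},
  {"wx": 0, "wy": 0, "wz": 0, "x": 0, "y": 0, "z": 0, "claw": 40},
  {"wx": 0, "wy": 0, "wz": 0, "x": 0, "y": 0, "z": 0, "claw": 40},
  {"wx": 0, "wy": 0, "wz": 0, "x": 0, "y": 0, "z": 0, "claw": 40},
  {"wx": 0, "wy": 0, "wz": 0, "x": 0, "y": 0, "z": 0, "claw": 40},
], squeeze=50)

```text
clock: 2.92
position: [0.4903, 0.1273, 0.0218]
tool_rot: [2.412, -0.003, 0.175]
force: [-3.5, 5.9, 12.1]
grip_width: 0.0449
```

```bash
python3 - <<'E'
from h import *
s=bot.observe();print(s['clock'],s['qpos'],s['position'],s['force'],s['grip_width'])
f=bot.grab_frame('wrist');crop(f,'w4.png',0,0,512,384,1.5)
print({k:v for k,v in f.items() if k!='pixels'})
E
```

```text
2.925 [-1.07058247  0.92603197  0.43057161  1.88556313  0.36462697  0.8251808
 -0.86375868] [0.49025427 0.1272919  0.02175695] [-3.494051    5.89708834 12.08851402] 0.044885771686586896
{'fov_y': 69.80824697202954, 'cx': 253.93286817908125, 'cy': 193.13979787517223, 'origin': array([0.46238532, 0.28469124, 0.09918483]), 'orientation': array([ 2.14149399, -0.0026849 ,  0.17582428])}
```

View pics/w4.png

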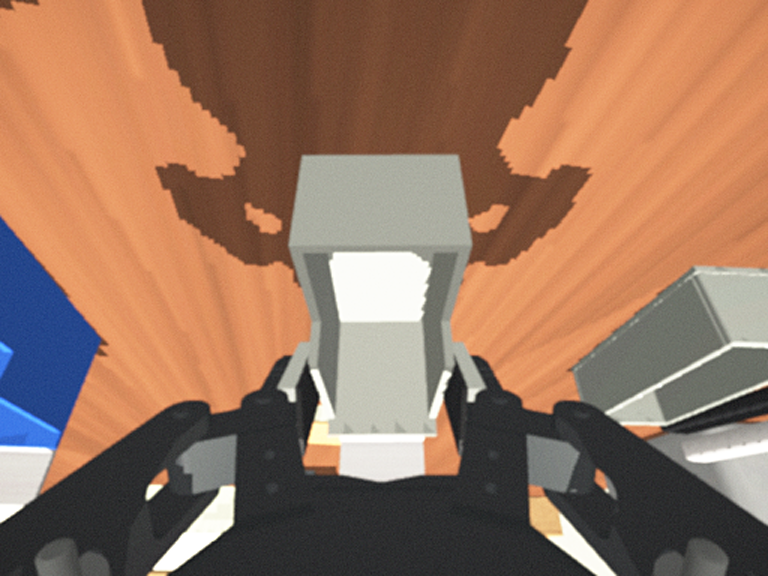

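```bash
python3 - <<'E'
from h import *
np.set_printoptions(precision=4,suppress=True)
f=dict(fov_y=69.80824697202954,cx=253.93286817908125,cy=193.13979787517223,origin=[0.46238532,0.28469124,0.09918483],orientation=[2.14149399,-0.0026849,0.17582428])
u=lambda p:np.array(p)/1.5
a=onz(f,u([(303,155),(458,155)]),0);b=onz(f,u([(290,246),(472,244)]),.034);c=onz(f,u([(340,436),(426,434)]),.057)
print(a,b,c)
s=bot.observe();R0=R.from_euler('xyz',s['tool_rot'])
for b_ in (BIN,):
    for k in (0,-.002,.002):
        o,rb=frame(b_,BYAW); o=o+rb.apply([k,0,0])
        print(k,(proj(f,o+rb.apply([(-.05,-.023,0),(-.05,.023,0),(-.05,-.023,.034),(-.05,.023,.034),(.05,-.023,.057),(.05,.023,.057)]))*1.5).round(1).tolist())
inc(s['position']+[0,0,.12],toolrot(-80,42))
E
```

```text
[[0.4542 0.201  0.    ]
 [0.4992 0.2089 0.    ]] [[0.4543 0.2008 0.034 ]
 [0.499  0.2094 0.034 ]] [[0.477  0.1046 0.057 ]
 [0.5119 0.1139 0.057 ]]
0 [[300.1, 155.2], [456.1, 155.0], [286.1, 245.5], [469.8, 245.3], [324.8, 436.7], [433.2, 436.4]]
-0.002 [[299.0, 149.5], [457.2, 149.4], [284.6, 240.4], [471.3, 240.2], [324.3, 435.5], [433.8, 435.2]]
0.002 [[301.2, 160.6], [455.1, 160.5], [287.6, 250.5], [468.4, 250.3], [325.3, 437.8], [432.7, 437.5]]
w [-0.19 -0.16 -0.07] d [ 0.03  8.   -8.94]
```

Request:
jog_arm([
  {"wx": 0, "wy": 0, "wz": 0, "x": 0, "y": 1.5, "z": -1.7, "claw": 40},
  {"wx": 0, "wy": 0, "wz": 0, "x": 0, "y": 4, "z": -4.5, "claw": 40},
  {"wx": 0, "wy": 0, "wz": 0, "x": 0, "y": 7, "z": -7.8, "claw": 40},
  {"wx": 0, "wy": 0, "wz": 0, "x": 0, "y": 8, "z": -9, "claw": 40},
  {"wx": 0, "wy": 0, "wz": 0, "x": 0, "y": 8, "z": -9, "claw": 40},
])

```text
clock: 3.6
position: [0.49, 0.1283, 0.1424]
tool_rot: [2.413, -0.004, 0.176]
force: [0.3, 1.4, -3.1]
grip_width: 0.0449
```

```bash
cat >> h.py <<'E'
# bin in tool at grasp
_R0=R.from_euler('xyz',[2.412,-.003,.175]);_p0=np.array([0.49025,0.12729,0.02176])
BT=_R0.inv().apply(np.array([0.4853,0.1557,0])-_p0); BR=_R0.inv()*R.from_euler('z',-80,degrees=True)
PTS=np.array([(-.05,-.023,0),(-.05,.023,0),(-.05,-.023,.034),(-.05,.023,.034),(.05,-.018,.057),(.05,.018,.057),(.0595,-.018,.08),(.0595,.018,.08)])
E
python3 - <<'E'
from h import *
s=bot.observe();print(s['clock'],s['qpos'],s['position'],s['force'],s['moment'],s['grip_width'])
R0=R.from_euler('xyz',s['tool_rot'])
f=bot.grab_frame('wrist');crop(f,'w5.png',0,0,512,384,1.5)
print((proj(f,s['position']+R0.apply(BT+BR.apply(PTS)))*1.5).round(1).tolist())
print(BT,BR.as_euler('xyz',degrees=True))
E
```

```text
3.6 [-1.10136674  0.71299718  0.47359857  1.87455686  0.38269313  1.02171206
 -0.76851144] [0.48999103 0.12826833 0.14236236] [ 0.34232738  1.37904004 -3.10080064] [ 1.05367625  0.1426748  -0.04206715] 0.044941145923734806
[[302.2, 155.1], [458.1, 155.0], [288.6, 245.5], [472.2, 245.2], [338.2, 436.6], [423.0, 436.4], [337.2, 499.7], [424.2, 499.4]]
[ 6.73559530e-06 -3.60016646e-02 -3.00138276e-03] [179.80418319 -41.80249394  90.03589966]
```

View pics/w5.png

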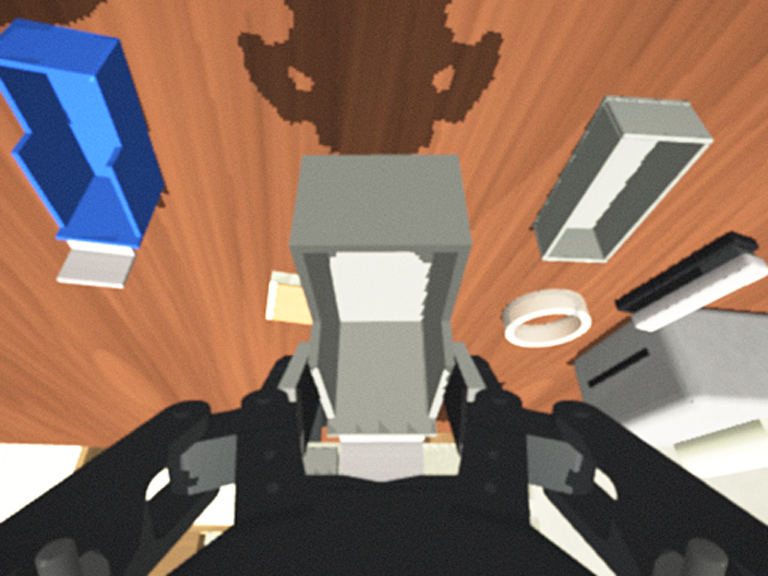

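```bash
cat >> h.py <<'E'
ST=np.array([0.615,-0.347,0]); SYAW=-83
def stp(p): return ST+R.from_euler('z',SYAW,degrees=True).apply(p)
def tost(p): return R.from_euler('z',SYAW,degrees=True).inv().apply(np.array(p)-ST)
E
python3 - <<'E'
from h import *
inc(stp([-.22,0,.20]),toolrot(SYAW,60))
E
```

```text
w [-18.22  -2.5    1.83] d [ 5.23 24.02 13.64]
```

Request:
jog_arm([
  {"wx": -3, "wy": -0.5, "wz": 0.3, "x": 1, "y": 5, "z": 2.5, "claw": 40},
  {"wx": -6, "wy": -1, "wz": 0.6, "x": 2, "y": 10, "z": 5, "claw": 40},
  {"wx": -10, "wy": -1.5, "wz": 1, "x": 3, "y": 15, "z": 8, "claw": 40},
  {"wx": -14, "wy": -2, "wz": 1.5, "x": 4, "y": 20, "z": 11, "claw": 40},
  {"wx": -18.2, "wy": -2.5, "wz": 1.8, "x": 5.2, "y": 24, "z": 13.6, "claw": 40},
  {"wx": -18.2, "wy": -2.5, "wz": 1.8, "x": 5.2, "y": 24, "z": 13.6, "claw": 40},
  {"wx": -18.2, "wy": -2.5, "wz": 1.8, "x": 5.2, "y": 24, "z": 13.6, "claw": 40},
])

```text
clock: 4.53
position: [0.5875, -0.1279, 0.1988]
tool_rot: [2.095, 0.002, 0.123]
force: [0.8, 0.2, -2.2]
grip_width: 0.045
```

```bash
python3 - <<'E'
from h import *
s=bot.observe();print(s['clock'],s['qpos'],s['position'],s['force'],s['moment'],s['grip_width'])
f=bot.grab_frame('wrist');f['pixels']=f['pixels'][::-1,::-1];crop(f,'w6.png',0,0,512,384,1.5)
print({k:v for k,v in f.items() if k!='pixels'})
print(inc(stp([-.22,0,.20]),toolrot(SYAW,60)))
E
```

```text
4.525 [-0.86445626  0.84669623  0.6944467   1.8804555   0.6833743   0.90991509
 -0.70245658] [ 0.58752108 -0.12787197  0.19880688] [ 0.76732869  0.23167242 -2.16105402] [ 1.28612089  0.20007171 -0.00484681] 0.04501969674309502
{'fov_y': 69.80824697202954, 'cx': 253.93286817908125, 'cy': 193.13979787517223, 'origin': array([0.56623554, 0.04683394, 0.22243473]), 'orientation': array([1.82448292, 0.00250175, 0.12340856])}
w [-0.05 -0.02  0.13] d [0.03 0.14 0.06]
(array([-0.04958305, -0.02483112,  0.12780236]), array([0.03272942, 0.13918582, 0.06427968]))
```

View pics/w6.png

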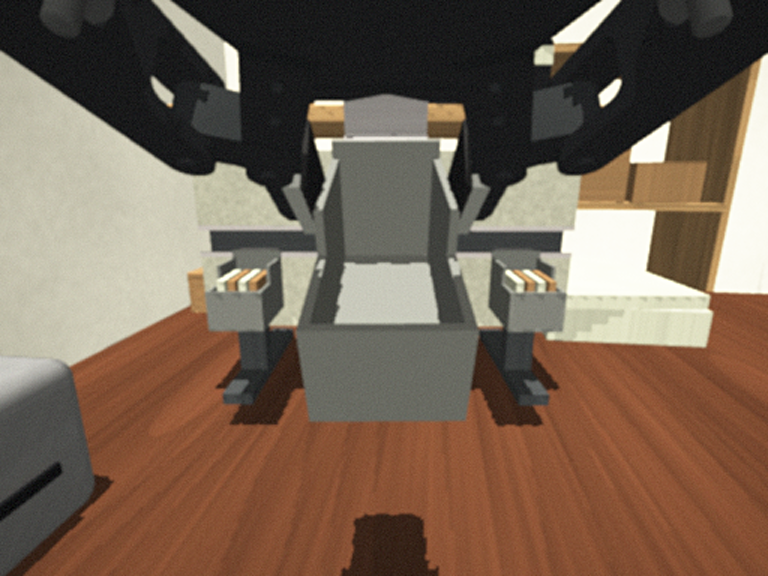

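```bash
python3 - <<'E'
from h import *
f=bot.grab_frame('wrist');im=cv2.cvtColor(f['pixels'][::-1,::-1],cv2.COLOR_RGB2BGR)
cv2.imwrite('pics/w6raw.png',im)
cv2.imwrite('pics/w6z.png',cv2.resize(im[90:230,125:390],None,fx=3,fy=3,interpolation=cv2.INTER_CUBIC))
for c in (150,165,190,195,200,310,320,330,360,365):
    print(c,im[145:182,c].sum(1).tolist())
E
```

```text
150 [560, 567, 575, 570, 560, 577, 593, 586, 443, 243, 186, 183, 184, 181, 186, 203, 181, 167, 179, 193, 178, 187, 303, 508, 586, 594, 583, 567, 557, 556, 435, 280, 189, 185, 190, 187, 176]
165 [566, 580, 570, 556, 549, 560, 598, 573, 481, 302, 203, 192, 193, 185, 184, 183, 189, 203, 190, 195, 251, 270, 320, 331, 354, 319, 346, 351, 341, 338, 329, 347, 334, 345, 437, 500, 448]
190 [418, 554, 577, 569, 587, 583, 594, 585, 502, 328, 192, 191, 181, 196, 200, 190, 177, 196, 204, 187, 196, 196, 270, 474, 565, 590, 585, 587, 574, 565, 561, 569, 589, 582, 580, 571, 578]
195 [24, 204, 478, 580, 596, 598, 600, 588, 491, 313, 196, 184, 203, 183, 173, 176, 182, 193, 195, 188, 184, 186, 273, 456, 579, 592, 584, 577, 590, 558, 566, 545, 559, 567, 571, 571, 586]
200 [316, 331, 341, 382, 415, 482, 541, 568, 476, 307, 206, 183, 187, 185, 174, 184, 196, 187, 202, 184, 187, 175, 271, 473, 582, 594, 584, 585, 567, 578, 593, 593, 591, 579, 585, 569, 572]
310 [330, 336, 337, 345, 328, 333, 335, 326, 337, 328, 298, 239, 199, 199, 185, 179, 187, 192, 170, 183, 187, 184, 225, 425, 561, 600, 587, 559, 555, 572, 583, 561, 542, 540, 553, 545, 546]
320 [61, 202, 453, 554, 578, 586, 606, 607, 539, 373, 211, 174, 194, 195, 185, 186, 191, 186, 183, 183, 192, 186, 242, 445, 564, 594, 593, 597, 590, 597, 582, 568, 561, 550, 554, 563, 562]
330 [576, 570, 569, 559, 563, 566, 589, 591, 538, 364, 214, 187, 203, 182, 196, 180, 196, 185, 186, 195, 229, 269, 303, 344, 335, 346, 336, 314, 358, 304, 224, 177, 191, 190, 197, 189, 197]
360 [593, 560, 566, 561, 549, 544, 564, 591, 524, 363, 204, 187, 188, 195, 180, 199, 180, 197, 187, 186, 176, 195, 251, 383, 464, 497, 500, 417, 327, 246, 198, 198, 169, 180, 197, 284, 438]
365 [589, 594, 579, 584, 579, 573, 588, 592, 529, 361, 199, 177, 211, 192, 196, 191, 175, 190, 192, 193, 171, 177, 227, 424, 546, 588, 580, 572, 559, 556, 533, 381, 261, 182, 181, 188, 195]
```

View pics/w6z.png

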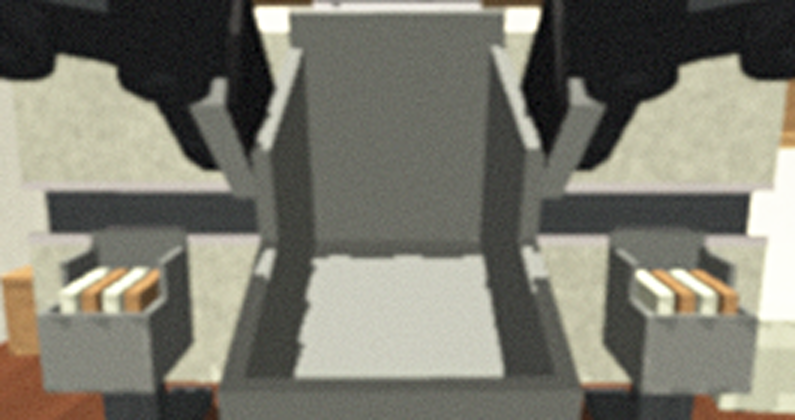

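```bash
python3 - <<'E'
from h import *
np.set_printoptions(precision=4,suppress=True)
f=dict(fov_y=69.80824697202954,cx=253.93286817908125,cy=193.13979787517223,origin=[0.56623554,0.04683394,0.22243473],orientation=[1.82448292,0.00250175,0.12340856])
def onst(uvf):
    uv=np.array([511,383])-np.array(uvf,float)
    o,d=ray(f,uv); o2=tost(o); d2=R.from_euler('z',SYAW,degrees=True).inv().apply(d)
    return o2+d2*(-o2[0]/d2[:,0])[:,None]
print('lower',onst([(150,167.4),(190,167.6),(200,167.5),(310,167.8),(320,167.7),(365,167.8)]))
print('upper',onst([(150,153.3),(190,153.6),(320,153.9),(365,154)]))
z=lambda p:np.array(p)/3+[125,90]-.33
print('slat ends',onst(z([(30,245),(768,245),(20,180),(778,180)])))
print('bottom of slat',onst(z([(200,382),(600,382)])))
# shelf top corners
cor=np.array([[0.4241,-0.3397,.278],[0.7993,-0.2945,.28],[.8186,-.4402,.2756],[.4412,-.4847,.277]]);print(tost(cor))
E
```

```text
lower [[ 0.      0.1562  0.153 ]
 [ 0.      0.0978  0.1528]
 [ 0.      0.0832  0.153 ]
 [ 0.     -0.0773  0.153 ]
 [ 0.     -0.0919  0.1532]
 [ 0.     -0.1575  0.1532]]
upper [[ 0.      0.1542  0.1735]
 [ 0.      0.0966  0.1733]
 [ 0.     -0.0907  0.1733]
 [ 0.     -0.1555  0.1733]]
slat ends [[ 0.      0.1792  0.1471]
 [ 0.     -0.181   0.1481]
 [ 0.      0.1806  0.1787]
 [ 0.     -0.1821  0.1796]]
bottom of slat [[ 0.      0.1002  0.0764]
 [ 0.     -0.1036  0.077 ]]
[[-0.0305 -0.1886  0.278 ]
 [-0.0296  0.1893  0.28  ]
 [ 0.1173  0.1907  0.2756]
 [ 0.1155 -0.1893  0.277 ]]
```

```bash
python3 - <<'E'
from h import *
inc([.4903,.1273,.1418],R.from_euler('xyz',[2.412,-.003,.175]))
rt=R.from_euler('xyz',[2.412,-.003,.175]); print(rt.inv().apply([0,0,-12]))
E
```

```text
w [18.14  2.43 -1.67] d [ -6.52 -18.25 -20.02]
[-0.03599995 -7.99875643  8.9453116 ]
```

Request:
jog_arm([
  {"wx": 3, "wy": 0.4, "wz": -0.3, "x": -1.2, "y": -3.5, "z": -4, "claw": 40},
  {"wx": 7, "wy": 1, "wz": -0.7, "x": -2.5, "y": -7.3, "z": -8, "claw": 40},
  {"wx": 11, "wy": 1.5, "wz": -1, "x": -4, "y": -11, "z": -12, "claw": 40},
  {"wx": 15, "wy": 2, "wz": -1.4, "x": -5.3, "y": -14.7, "z": -16, "claw": 40},
  {"wx": 18.1, "wy": 2.4, "wz": -1.7, "x": -6.5, "y": -18.3, "z": -20, "claw": 40},
  {"wx": 18.1, "wy": 2.4, "wz": -1.7, "x": -6.5, "y": -18.3, "z": -20, "claw": 40},
  {"wx": 18.1, "wy": 2.4, "wz": -1.7, "x": -6.5, "y": -18.3, "z": -20, "claw": 40},
])

```text
clock: 5.5
position: [0.4904, 0.1275, 0.1415]
tool_rot: [2.411, -0.002, 0.176]
force: [-0.5, -1.0, -2.1]
grip_width: 0.0453
```

```bash
python3 - <<'E'
from h import *
s=bot.observe();print(s['clock'],s['position'],s['force'])
inc([.4903,.1273,.0222],R.from_euler('xyz',[2.412,-.003,.175]))
E
```

```text
5.5 [0.49038603 0.12750805 0.14147952] [-0.46938289 -0.99904544 -2.1203889 ]
w [0.04 0.01 0.05] d [-0.04 -7.94  8.9 ]
```

Request:
jog_arm([
  {"wx": 0, "wy": 0, "wz": 0, "x": 0, "y": -2.7, "z": 3, "claw": 40},
  {"wx": 0, "wy": 0, "wz": 0, "x": 0, "y": -5.4, "z": 6, "claw": 40},
  {"wx": 0, "wy": 0, "wz": 0, "x": 0, "y": -7.2, "z": 8.1, "claw": 40},
  {"wx": 0, "wy": 0, "wz": 0, "x": 0, "y": -7.9, "z": 8.9, "claw": 40},
  {"wx": 0, "wy": 0, "wz": 0, "x": 0, "y": -7.95, "z": 8.9, "claw": 40},
  {"wx": 0, "wy": 0, "wz": 0, "x": 0, "y": -7.95, "z": 8.9, "claw": 80},
  {"wx": 0, "wy": 0, "wz": 0, "x": 0, "y": -7.95, "z": 8.9, "claw": 90},
  {"wx": 0, "wy": 0, "wz": 0, "x": 0, "y": -7.95, "z": 8.9, "claw": 100},
  {"wx": 0, "wy": 0, "wz": 0, "x": 0, "y": -7.95, "z": 8.9, "claw": 100},
])

```text
clock: 6.62
position: [0.4907, 0.1274, 0.0223]
tool_rot: [2.411, -0.002, 0.176]
force: [0.7, -0.2, 0.7]
grip_width: 0.0856
```

```bash
python3 - <<'E'
from h import *
s=bot.observe();print(s['clock'],s['position'],s['force'],s['grip_width'])
f=bot.grab_frame('wrist');crop(f,'w7.png',0,0,512,384,1.5)
print({k:v for k,v in f.items() if k!='pixels'})
b=np.array([.4853,.1557,0]);rb=R.from_euler('z',-80,degrees=True)
print((proj(f,b+rb.apply(PTS))*1.5).round(1).tolist())
rt=toolrot(-80,48);zt=rt.apply([0,0,1])
tcp=b+rb.apply([.004,0,.032])+.019*zt
print(tcp)
inc(tcp,rt);inc(tcp-.05*zt,rt)
E
```

```text
6.625 [0.49073782 0.12743148 0.02231726] [ 0.69157416 -0.24305482  0.66002343] 0.08556511808955543
{'fov_y': 69.80824697202954, 'cx': 253.93286817908125, 'cy': 193.13979787517223, 'origin': array([0.46285031, 0.28484669, 0.0996959 ]), 'orientation': array([ 2.14112339, -0.00224305,  0.17596   ])}
[[300.9, 154.0], [456.4, 154.0], [287.0, 243.9], [470.1, 243.8], [337.0, 435.2], [421.7, 435.1], [335.9, 498.1], [422.8, 497.9]]
[0.48844646 0.13785553 0.01928652]
w [-6.16 -0.14 -0.05] d [-0.04 -0.99 -0.49]
w [-6.16 -0.14 -0.05] d [-0.03 -1.53 -5.46]
```

View pics/w7.png

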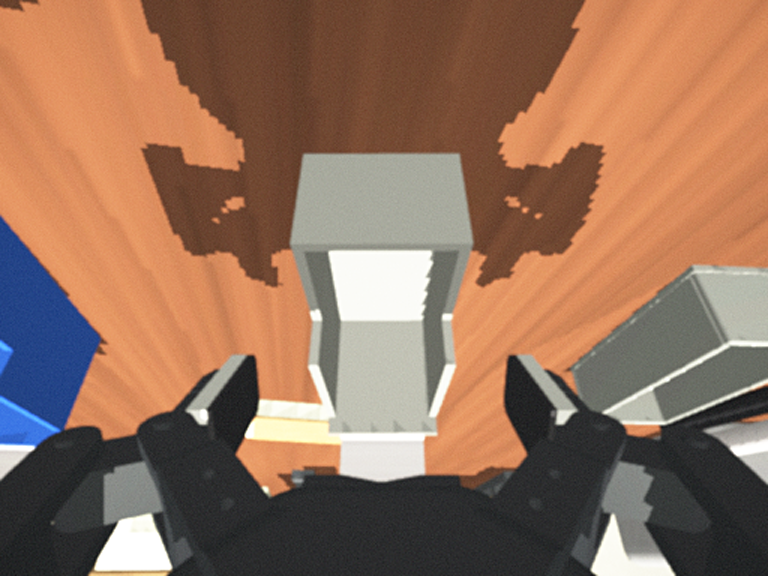

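Request:
jog_arm([
  {"wx": -3, "wy": 0, "wz": 0, "x": 0, "y": -0.5, "z": -0.4, "claw": 100},
  {"wx": -6.2, "wy": -0.1, "wz": 0, "x": 0, "y": -1, "z": -0.5, "claw": 100},
  {"wx": -6.2, "wy": -0.1, "wz": 0, "x": 0, "y": -1, "z": -0.5, "claw": 100},
  {"wx": -6.2, "wy": -0.1, "wz": 0, "x": 0, "y": -1, "z": -0.5, "claw": 40},
  {"wx": -6.2, "wy": -0.1, "wz": 0, "x": 0, "y": -1, "z": -0.5, "claw": 40},
  {"wx": -6.2, "wy": -0.1, "wz": 0, "x": 0, "y": -1, "z": -0.5, "claw": 40},
  {"wx": -6.2, "wy": -0.1, "wz": 0, "x": 0, "y": -1, "z": -0.5, "claw": 40},
  {"wx": -6.2, "wy": -0.1, "wz": 0, "x": 0, "y": -1, "z": -0.5, "claw": 40},
  {"wx": -6.2, "wy": -0.1, "wz": 0, "x": 0, "y": -1, "z": -0.5, "claw": 40},
], squeeze=60)

```text
clock: 7.8
position: [0.489, 0.1376, 0.02]
tool_rot: [2.303, -0.002, 0.174]
force: [-1.6, 1.2, 6.1]
grip_width: 0.0444
```

```bash
python3 - <<'E'
from h import *
s=bot.observe();print(s['clock'],s['position'],s['tool_rot'],s['force'],s['grip_width'])
f=bot.grab_frame('wrist');crop(f,'w8.png',0,0,512,384,1.5)
print({k:v for k,v in f.items() if k!='pixels'})
b=np.array([.4853,.1557,0]);rb=R.from_euler('z',-80,degrees=True)
print((proj(f,b+rb.apply(PTS))*1.5).round(1).tolist())
inc(s['position']+[0,0,.12],R.from_euler('xyz',s['tool_rot']))
E
```

```text
7.8 [0.48901945 0.13764057 0.02001609] [ 2.30325953e+00 -1.56434119e-03  1.73602975e-01] [-1.57789831  1.23375608  6.11115903] 0.044412290755440634
{'fov_y': 69.80824697202954, 'cx': 253.93286817908125, 'cy': 193.13979787517223, 'origin': array([0.46027891, 0.30243645, 0.07962766]), 'orientation': array([ 2.03296206e+00, -1.38378951e-03,  1.73992248e-01])}
[[301.3, 199.3], [454.5, 199.1], [290.4, 302.1], [464.9, 301.9], [339.7, 439.9], [418.7, 439.8], [339.4, 496.3], [419.2, 496.2]]
w [0. 0. 0.] d [ 0.02  8.92 -8.03]
```

View pics/w8.png

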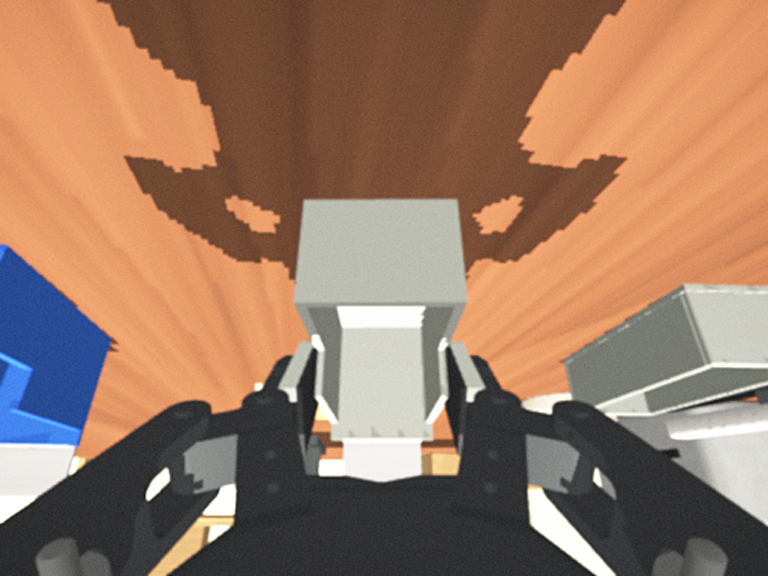

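Request:
jog_arm([
  {"wx": 0, "wy": 0, "wz": 0, "x": 0, "y": 1.7, "z": -1.5, "claw": 40},
  {"wx": 0, "wy": 0, "wz": 0, "x": 0, "y": 4.5, "z": -4, "claw": 40},
  {"wx": 0, "wy": 0, "wz": 0, "x": 0, "y": 7.8, "z": -7, "claw": 40},
  {"wx": 0, "wy": 0, "wz": 0, "x": 0, "y": 8.9, "z": -8, "claw": 40},
  {"wx": 0, "wy": 0, "wz": 0, "x": 0, "y": 8.9, "z": -8, "claw": 40},
])

```text
clock: 8.48
position: [0.489, 0.1377, 0.1399]
tool_rot: [2.305, -0.002, 0.173]
force: [-0.3, 0.7, -2.8]
grip_width: 0.0442
```

```bash
cat >> h.py <<'E'
_R0=R.from_euler('xyz',[2.30326,-.00156,.1736]);_p0=np.array([0.48902,0.13764,0.02002])
BT=_R0.inv().apply(np.array([0.4861,0.1558,0])-_p0); BR=_R0.inv()*R.from_euler('z',-80,degrees=True)
ROOT=np.array([.05,0,.054])
def tgt(phi,rx,ry,rz,yaw=SYAW):
    """tool pose for bin root at stand coords (mm) with front tilted up phi deg"""
    rbin=R.from_euler('z',yaw,degrees=True)*R.from_euler('y',phi,degrees=True)
    rt=rbin*BR.inv(); o=stp(np.array([rx,ry,rz])/1000)-rbin.apply(ROOT)
    return o-rt.apply(BT),rt
def where():
    s=bot.observe();R0=R.from_euler('xyz',s['tool_rot']); rb=R0*BR
    root=s['position']+R0.apply(BT+BR.apply(ROOT))
    e=(R.from_euler('z',SYAW,degrees=True).inv()*rb).as_euler('zyx',degrees=True)
    fs=R.from_euler('z',SYAW,degrees=True).inv().apply(s['force'])
    print('t',s['clock'],'root mm',(tost(root)*1000).round(1),'yaw,phi,roll',e.round(2),'F stand',fs.round(1),'grip',round(s['grip_width'],4)); return s
E
python3 - <<'E'
from h import *
where()
s=bot.observe();R0=R.from_euler('xyz',s['tool_rot']);f=bot.grab_frame('wrist');crop(f,'w9.png',0,0,512,384,1.5)
print((proj(f,s['position']+R0.apply(BT+BR.apply(PTS)))*1.5).round(1).tolist())
p,r=tgt(32,-100,0,165)
inc(p,r); print(p,r.apply([0,0,1]))
# clearance: tool axis in stand frame at insertion
p,r=tgt(32,0,0,157); z=R.from_euler('z',SYAW,degrees=True).inv().apply(r.apply([0,0,-1])); q=tost(p); print(q,z, (q+z*(.268-q[2])/z[2]))
E
```

```text
t 8.475 root mm [-464.9  -64.1  173.8] yaw,phi,roll [2.99 0.1  0.05] F stand [-0.8 -0.2 -2.8] grip 0.0442
[[304.1, 199.4], [457.1, 199.2], [293.6, 302.2], [467.9, 301.9], [341.5, 439.9], [420.5, 439.8], [341.2, 496.3], [420.9, 496.2]]
w [31.95 -1.66  2.6 ] d [ 4.79 24.76 25.42]
[ 0.59707606 -0.2033008   0.15293346] [ 0.03400609 -0.27408937 -0.96110281]
[-0.04481247 -0.00027781  0.14493346] [-2.76190646e-01 -3.49519524e-04  9.61102807e-01] [-0.08017792 -0.00032257  0.268     ]
```

View pics/w9.png

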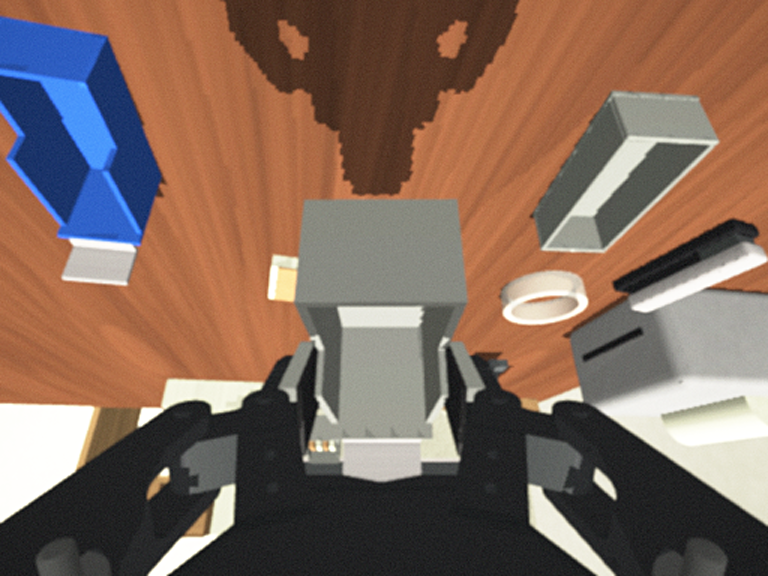

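Request:
jog_arm([
  {"wx": 6, "wy": -0.3, "wz": 0.5, "x": 1, "y": 5, "z": 4, "claw": 40},
  {"wx": 12, "wy": -0.6, "wz": 1, "x": 2, "y": 10, "z": 9, "claw": 40},
  {"wx": 19, "wy": -1, "wz": 1.5, "x": 3, "y": 15, "z": 14, "claw": 40},
  {"wx": 26, "wy": -1.3, "wz": 2, "x": 4, "y": 20, "z": 19, "claw": 40},
  {"wx": 32, "wy": -1.7, "wz": 2.6, "x": 4.8, "y": 24, "z": 24.5, "claw": 40},
  {"wx": 32, "wy": -1.7, "wz": 2.6, "x": 4.8, "y": 24.8, "z": 25.4, "claw": 40},
  {"wx": 32, "wy": -1.7, "wz": 2.6, "x": 4.8, "y": 24.8, "z": 25.4, "claw": 40},
  {"wx": 32, "wy": -1.7, "wz": 2.6, "x": 4.8, "y": 24.8, "z": 25.4, "claw": 40},
])

```text
clock: 9.52
position: [0.5958, -0.2084, 0.1518]
tool_rot: [2.862, 0.002, 0.113]
force: [0.0, 1.3, -2.5]
grip_width: 0.0444
```

```bash
python3 - <<'E'
from h import *
s=where();print(s['qpos'])
for n in ('scene','side','wrist'):
    f=bot.grab_frame(n);
    if n=='scene':crop(f,'s10.png',120,180,320,330,4)
    elif n=='side':crop(f,'d10.png',200,130,400,280,4)
    else: 
        f['pixels']=f['pixels'][::-1,::-1];crop(f,'w10.png',0,0,512,384,1.5)
inc(*tgt(32,-32,-1,153))
E
```

```text
t 9.525 root mm [-95.1  -2.1 163.9] yaw,phi,roll [-0.48 31.99  0.09] F stand [-1.3  0.2 -2.5] grip 0.0444
[-0.12657944  0.5816341   0.31480168  1.75790186  0.14624357  0.76273839
  0.1443753 ]
w [-0.1   0.15  0.05] d [-0.06  6.32  2.94]
```

View pics/s10.png

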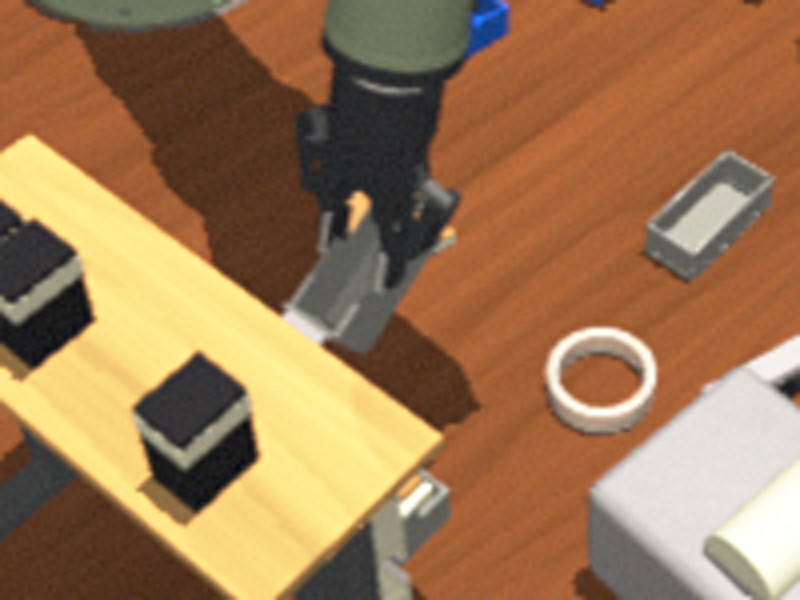

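View pics/d10.png

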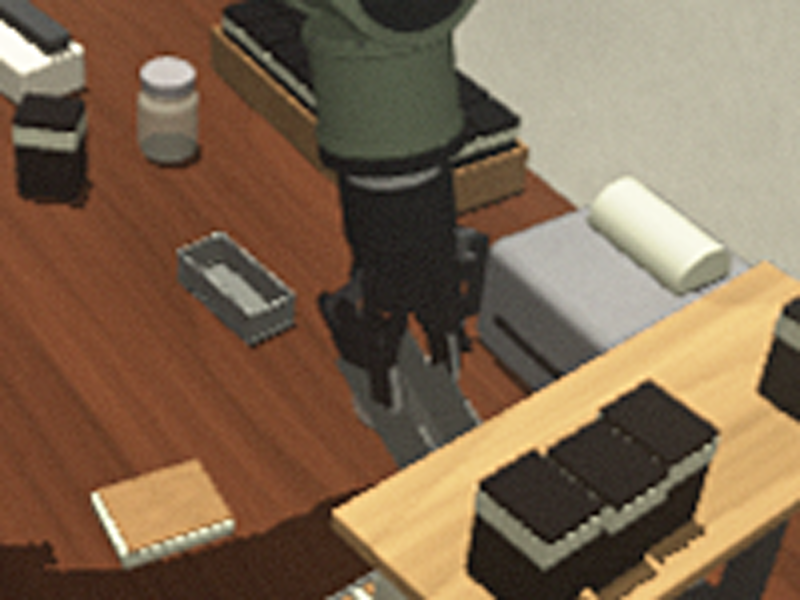

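View pics/w10.png

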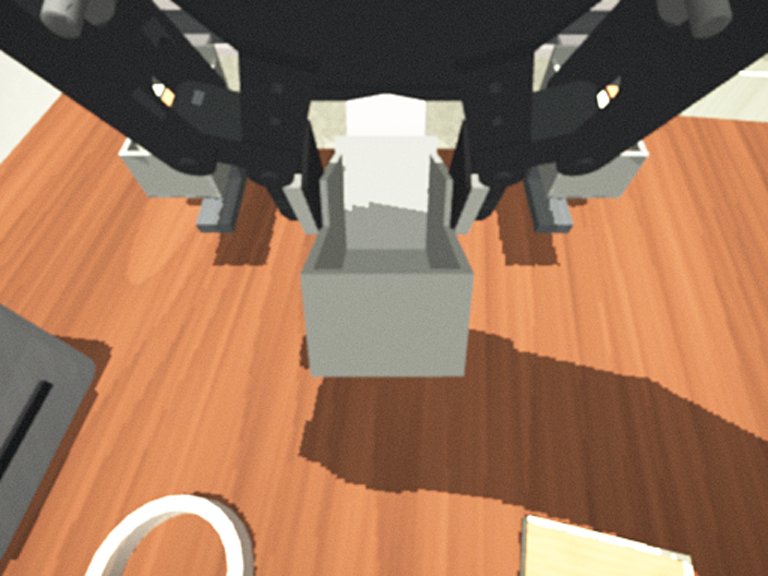

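Request:
jog_arm([
  {"wx": 0, "wy": 0.1, "wz": 0, "x": -0.1, "y": 1.6, "z": 1, "claw": 40},
  {"wx": 0, "wy": 0.1, "wz": 0, "x": -0.1, "y": 3.4, "z": 2, "claw": 40},
  {"wx": 0, "wy": 0.1, "wz": 0, "x": -0.1, "y": 5, "z": 2.6, "claw": 40},
  {"wx": 0, "wy": 0.1, "wz": 0, "x": -0.1, "y": 6.3, "z": 2.95, "claw": 40},
  {"wx": 0, "wy": 0.1, "wz": 0, "x": -0.1, "y": 6.3, "z": 2.95, "claw": 40},
  {"wx": 0, "wy": 0.1, "wz": 0, "x": -0.1, "y": 6.3, "z": 2.95, "claw": 40},
])

```text
clock: 10.42
position: [0.604, -0.2701, 0.1408]
tool_rot: [2.864, -0.0, 0.122]
force: [0.2, 1.1, -1.6]
grip_width: 0.0447
```

```bash
python3 - <<'E'
from h import *
s=where();print(s['qpos'])
f=bot.grab_frame('wrist');f['pixels']=f['pixels'][::-1,::-1];crop(f,'w11.png',0,0,512,384,1.5)
inc(*tgt(32,-15,-1,153));inc(*tgt(32,-8,-1,160));inc(*tgt(32,-1,-1,158))
E
```

```text
t 10.425 root mm [-32.8  -1.2 152.8] yaw,phi,roll [ 0.07 32.13 -0.09] F stand [-1.1  0.4 -1.6] grip 0.0447
[-0.00706534  0.62465871  0.29605783  1.70601788  0.13226353  0.73989097
  0.25516484]
w [-0.13  0.02  0.09] d [0.02 1.73 0.48]
w [-0.13  0.02  0.09] d [0.02 2.6  0.  ]
w [-0.13  0.02  0.09] d [0.02 3.22 0.39]
```

View pics/w11.png

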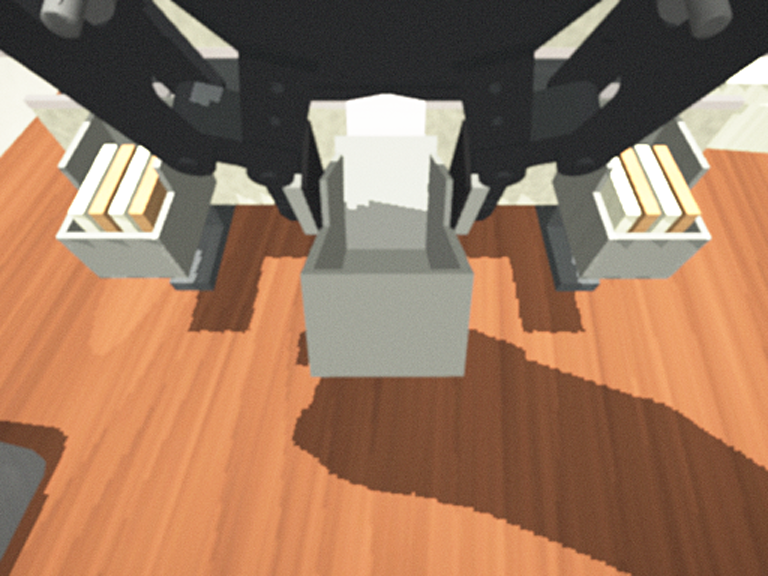

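```bash
python3 - <<'E'
from h import *
f=bot.grab_frame('wrist');im=cv2.cvtColor(f['pixels'][::-1,::-1],cv2.COLOR_RGB2BGR)
cv2.imwrite('pics/w11z.png',cv2.resize(im[20:170,10:180],None,fx=4.5,fy=4,interpolation=cv2.INTER_CUBIC))
for c in (25,32,38,212,222,490): print(c,im[25:80,c].sum(1).tolist())
def onst(f,uvf,x=0):
    uv=np.array([511,383])-np.array(uvf,float)
    o,d=ray(f,uv); o2=tost(o); d2=R.from_euler('z',SYAW,degrees=True).inv().apply(d)
    return o2+d2*((x-o2[0])/d2[:,0])[:,None]
for v in (64,66,68,70): print(v,(onst(f,[(218,v),(32,v),(490,v)])*1000).round(1).tolist())
E
```

```text
25 [103, 109, 112, 119, 121, 117, 136, 113, 116, 112, 105, 125, 119, 112, 111, 109, 101, 109, 127, 115, 116, 111, 109, 101, 170, 418, 657, 740, 735, 731, 728, 725, 731, 728, 733, 732, 730, 730, 712, 703, 702, 686, 649, 629, 627, 635, 627, 635, 634, 632, 644, 639, 602, 529, 473]
32 [108, 129, 109, 119, 109, 114, 113, 122, 100, 117, 111, 127, 125, 119, 116, 122, 99, 118, 119, 106, 121, 108, 130, 128, 107, 128, 102, 117, 95, 199, 480, 708, 747, 737, 736, 736, 732, 730, 712, 703, 704, 687, 659, 634, 628, 632, 633, 625, 601, 600, 591, 598, 590, 605, 621]
38 [108, 121, 101, 133, 128, 120, 133, 121, 114, 120, 126, 115, 124, 121, 112, 107, 114, 122, 134, 129, 112, 103, 118, 120, 116, 110, 132, 120, 131, 105, 120, 103, 99, 184, 425, 602, 624, 587, 660, 703, 702, 687, 655, 631, 626, 628, 630, 619, 622, 625, 624, 624, 624, 612, 610]
212 [125, 122, 115, 120, 127, 130, 129, 130, 118, 119, 127, 117, 106, 113, 119, 111, 115, 118, 108, 112, 110, 121, 136, 125, 150, 134, 104, 131, 126, 127, 124, 127, 115, 121, 121, 130, 138, 106, 126, 122, 97, 198, 479, 643, 683, 677, 670, 656, 644, 652, 656, 656, 665, 650, 653]
222 [125, 137, 116, 112, 140, 145, 116, 131, 119, 135, 129, 111, 126, 123, 128, 126, 123, 115, 126, 133, 125, 120, 115, 135, 123, 137, 127, 121, 118, 118, 121, 121, 116, 89, 122, 112, 120, 132, 141, 108, 105, 218, 480, 654, 683, 680, 672, 653, 643, 640, 623, 618, 623, 614, 630]
490 [114, 115, 126, 124, 98, 114, 128, 112, 117, 124, 114, 117, 107, 106, 131, 120, 102, 119, 124, 117, 104, 114, 87, 143, 583, 765, 765, 765, 765, 765, 761, 716, 694, 694, 697, 693, 694, 698, 699, 700, 699, 703, 664, 645, 621, 633, 625, 639, 626, 623, 648, 683, 699, 703, 710]
64 [[0.0, 28.1, 153.8], [0.0, 167.3, 153.8], [0.0, -175.5, 153.9]]
66 [[0.0, 28.3, 152.1], [0.0, 168.5, 152.1], [0.0, -176.7, 152.2]]
68 [[0.0, 28.5, 150.5], [0.0, 169.6, 150.4], [0.0, -177.9, 150.5]]
70 [[0.0, 28.7, 148.8], [0.0, 170.8, 148.7], [0.0, -179.1, 148.8]]
```

View pics/w11z.png

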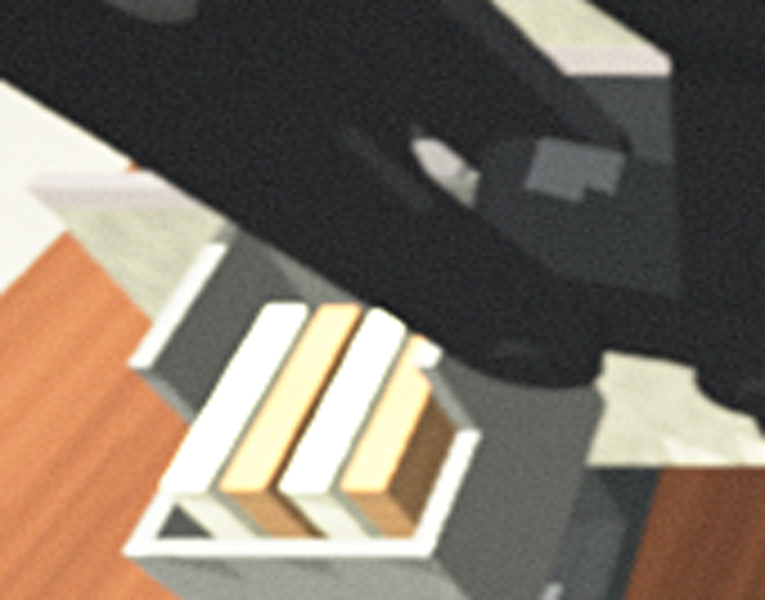

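Request:
jog_arm([
  {"wx": 0, "wy": 0, "wz": 0, "x": 0, "y": 0.6, "z": 0.15, "claw": 40},
  {"wx": 0, "wy": 0, "wz": 0, "x": 0, "y": 1.2, "z": 0.32, "claw": 40},
  {"wx": 0, "wy": 0, "wz": 0, "x": 0, "y": 1.73, "z": 0.45, "claw": 40},
  {"wx": 0, "wy": 0, "wz": 0, "x": 0, "y": 1.73, "z": 0.45, "claw": 40},
  {"wx": 0, "wy": 0, "wz": 0, "x": 0, "y": 1.73, "z": 0.45, "claw": 40},
])

```text
clock: 11.15
position: [0.6063, -0.2876, 0.1412]
tool_rot: [2.864, -0.0, 0.122]
force: [-0.3, -0.8, -0.9]
grip_width: 0.0445
```

```bash
python3 - <<'E'
from h import *
s=where()
inc(*tgt(32,-8,-1,160));inc(*tgt(32,-1,-1,158))
E
```

```text
t 11.15 root mm [-15.2  -1.1 153.2] yaw,phi,roll [ 0.1  32.13 -0.1 ] F stand [ 0.7 -0.4 -0.9] grip 0.0445
w [-0.13  0.02  0.09] d [ 0.01  0.88 -0.45]
w [-0.13  0.02  0.09] d [ 0.01  1.5  -0.06]
```

No contact force while the tip goes into the mouth, so I'm continuing inward.

Request:
jog_arm([
  {"wx": 0, "wy": 0, "wz": 0, "x": 0, "y": 0.45, "z": -0.22, "claw": 40},
  {"wx": 0, "wy": 0, "wz": 0, "x": 0, "y": 0.9, "z": -0.45, "claw": 40},
  {"wx": 0, "wy": 0, "wz": 0, "x": 0, "y": 0.9, "z": -0.45, "claw": 40},
  {"wx": 0, "wy": 0, "wz": 0, "x": 0, "y": 1.2, "z": -0.27, "claw": 40},
  {"wx": 0, "wy": 0, "wz": 0, "x": 0, "y": 1.5, "z": -0.06, "claw": 40},
  {"wx": 0, "wy": 0, "wz": 0, "x": 0, "y": 1.5, "z": -0.06, "claw": 40},
  {"wx": 0, "wy": 0, "wz": 0, "x": 0, "y": 1.5, "z": -0.06, "claw": 40},
])

```text
clock: 12.02
position: [0.608, -0.3018, 0.1458]
tool_rot: [2.864, 0.0, 0.122]
force: [0.4, -0.1, -2.4]
grip_width: 0.0444
```

```bash
python3 - <<'E'
from h import *
s=where()
f=bot.grab_frame('wrist');f['pixels']=f['pixels'][::-1,::-1];crop(f,'w12.png',0,0,512,384,1.5)
for phi,x,z in ((32,-1,155),(24,-1,154),(16,-.5,153),(8,-.5,152.8),(0,-.5,152.5)):inc(*tgt(phi,x,-1,z))
E
```

```text
t 12.025 root mm [ -0.9  -1.1 157.8] yaw,phi,roll [ 0.09 32.13 -0.1 ] F stand [ 0.2  0.4 -2.4] grip 0.0444
w [-0.13  0.03  0.1 ] d [ 0.02 -0.08  0.28]
w [-8.13  0.04  0.1 ] d [ 0.02 -0.07  1.02]
w [-16.13   0.04   0.1 ] d [0.02 0.07 1.77]
w [-24.13   0.05   0.09] d [0.02 0.28 2.4 ]
w [-32.13   0.06   0.09] d [0.02 0.57 3.01]
```

View pics/w12.png

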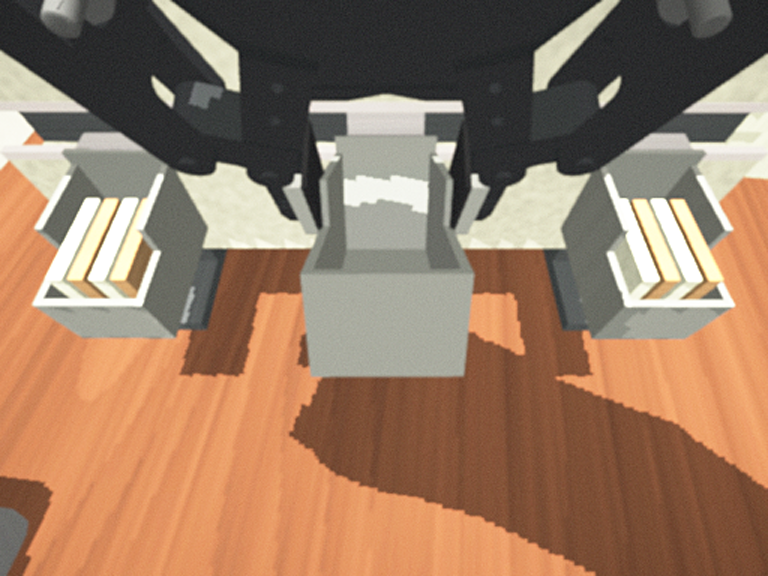

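Request:
jog_arm([
  {"wx": 0, "wy": 0, "wz": 0, "x": 0, "y": -0.05, "z": 0.2, "claw": 40},
  {"wx": -4, "wy": 0, "wz": 0, "x": 0, "y": -0.08, "z": 0.62, "claw": 40},
  {"wx": -8, "wy": 0, "wz": 0.1, "x": 0, "y": -0.07, "z": 1, "claw": 40},
  {"wx": -12, "wy": 0, "wz": 0.1, "x": 0, "y": 0, "z": 1.38, "claw": 40},
  {"wx": -16, "wy": 0, "wz": 0.1, "x": 0, "y": 0.07, "z": 1.75, "claw": 40},
  {"wx": -16, "wy": 0, "wz": 0.1, "x": 0, "y": 0.07, "z": 1.75, "claw": 40},
  {"wx": -16, "wy": 0, "wz": 0.1, "x": 0, "y": 0.07, "z": 1.75, "claw": 40},
])

```text
clock: 12.95
position: [0.6092, -0.3069, 0.1295]
tool_rot: [2.586, -0.002, 0.121]
force: [0.5, 5.8, -0.1]
grip_width: 0.0444
```

```bash
python3 - <<'E'
from h import *
s=where();print(s['moment'])
f=bot.grab_frame('wrist');f['pixels']=f['pixels'][::-1,::-1];crop(f,'w13.png',0,0,512,384,1.5)
for phi,x,z in ((12,-.5,153),(8,-.5,152.8),(4,-.5,152.5),(0,-.5,152.2)):inc(*tgt(phi,x,-1,z))
E
```

```text
t 12.95 root mm [ -0.7  -0.6 153.3] yaw,phi,roll [-0.   16.23  0.02] F stand [-5.7  1.2 -0.1] grip 0.0444
[ 1.52158414 -0.07082159  0.18116343]
w [-4.25 -0.02 -0.04] d [-0.04  0.01  0.37]
w [-8.25 -0.01 -0.05] d [-0.04  0.03  0.71]
w [-12.25  -0.    -0.05] d [-0.04  0.07  1.06]
w [-1.625e+01  1.000e-02 -5.000e-02] d [-0.04  0.12  1.4 ]
```

View pics/w13.png

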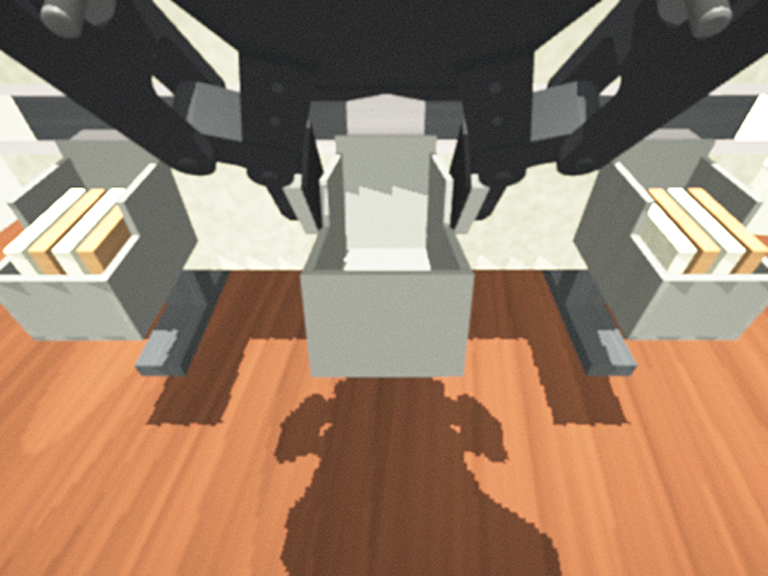

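```bash
python3 - <<'E'
from h import *
for phi,x,z in ((12,-1.5,153.2),(8,-1.5,153),(4,-1.5,152.8),(0,-1.5,152.5)):inc(*tgt(phi,x,-1,z))
E
```

```text
w [-4.25 -0.02 -0.04] d [-0.04 -0.06  0.3 ]
w [-8.25 -0.01 -0.05] d [-0.04 -0.04  0.64]
w [-12.25  -0.    -0.05] d [-0.04 -0.    0.98]
w [-1.625e+01  1.000e-02 -5.000e-02] d [-0.04  0.06  1.32]
```

Request:
jog_arm([
  {"wx": -4.2, "wy": 0, "wz": 0, "x": 0, "y": -0.06, "z": 0.3, "claw": 40},
  {"wx": -8.2, "wy": 0, "wz": 0, "x": 0, "y": -0.04, "z": 0.64, "claw": 40},
  {"wx": -10.2, "wy": 0, "wz": 0, "x": 0, "y": -0.02, "z": 0.81, "claw": 40},
  {"wx": -12.2, "wy": 0, "wz": 0, "x": 0, "y": 0, "z": 0.98, "claw": 40},
  {"wx": -12.2, "wy": 0, "wz": 0, "x": 0, "y": 0, "z": 0.98, "claw": 40},
])

```text
clock: 13.62
position: [0.6097, -0.3121, 0.1209]
tool_rot: [2.373, -0.001, 0.121]
force: [-0.0, 0.9, 1.2]
grip_width: 0.0442
```

```bash
python3 - <<'E'
from h import *
s=where();print(s['moment'])
for phi,x,z in ((2,-1.5,152.6),(0,-1.5,152.5)):inc(*tgt(phi,x,-1,z))
E
```

```text
t 13.625 root mm [ -1.4  -0.7 152.5] yaw,phi,roll [-0.03  4.02 -0.02] F stand [-0.9  0.1  1.2] grip 0.0442
[0.70531861 0.04573501 0.06155943]
w [-2.02  0.05 -0.01] d [-0.03 -0.    0.15]
w [-4.02  0.05 -0.01] d [-0.03 -0.01  0.32]
```

Request:
jog_arm([
  {"wx": -2, "wy": 0, "wz": 0, "x": 0, "y": 0, "z": 0.15, "claw": 40},
  {"wx": -4, "wy": 0, "wz": 0, "x": 0, "y": 0, "z": 0.32, "claw": 40},
  {"wx": -4, "wy": 0, "wz": 0, "x": 0, "y": 0, "z": 0.32, "claw": 40},
  {"wx": -4, "wy": 0, "wz": 0, "x": 0, "y": 0, "z": 0.32, "claw": 40},
])

```text
clock: 14.12
position: [0.6101, -0.3144, 0.1187]
tool_rot: [2.304, -0.001, 0.12]
force: [0.4, 2.4, 0.5]
grip_width: 0.0446
```

```bash
python3 - <<'E'
from h import *
s=where();print(s['moment'])
f=bot.grab_frame('wrist');f['pixels']=f['pixels'][::-1,::-1];crop(f,'w14.png',0,0,512,384,1.5)
for phi,x,z in ((0,-1.5,151.5),(0,-.5,151.5),(-1,0,151)):inc(*tgt(phi,x,-1,z))
R0=R.from_euler('xyz',s['tool_rot'])
print((np.array([511,383])*1.5-proj(f,s['position']+R0.apply(BT+BR.apply(PTS)))*1.5).round(1).tolist())
E
```

```text
t 14.125 root mm [ -1.3  -0.7 152.6] yaw,phi,roll [-0.04  0.02 -0.03] F stand [-2.3  0.7  0.5] grip 0.0446
[1.15990269 0.11408889 0.03578278]
w [-0.04  0.04 -0.03] d [-0.04 -0.1   0.06]
w [-0.04  0.04 -0.03] d [-0.04 -0.03  0.14]
w [-1.04  0.05 -0.03] d [-0.04 -0.04  0.29]
[[462.4, 375.2], [309.3, 375.4], [473.0, 272.3], [298.5, 272.6], [425.0, 134.6], [346.0, 134.7], [425.3, 78.2], [345.6, 78.3]]
```

View pics/w14.png

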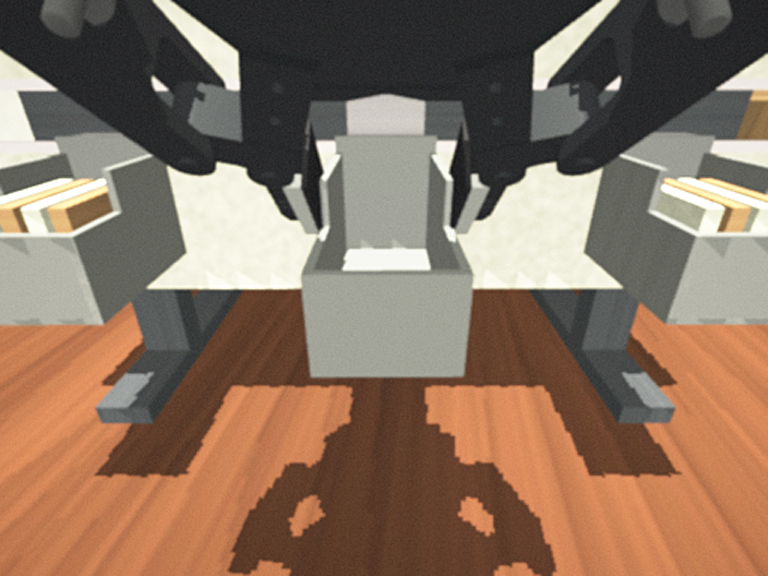

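Request:
jog_arm([
  {"wx": -0.5, "wy": 0, "wz": 0, "x": 0, "y": -0.1, "z": 0.08, "claw": 40},
  {"wx": -0.5, "wy": 0, "wz": 0, "x": 0, "y": -0.17, "z": 0.15, "claw": 40},
  {"wx": -0.5, "wy": 0, "wz": 0, "x": 0, "y": -0.17, "z": 0.15, "claw": 40},
])

```text
clock: 14.55
position: [0.6102, -0.314, 0.1176]
tool_rot: [2.295, -0.002, 0.12]
force: [-8.4, 23.5, 22.9]
grip_width: 0.0443
```

```bash
python3 - <<'E'
from h import *
s=where();print(s['moment'])
E
```

```text
t 14.55 root mm [ -2.   -0.5 151.8] yaw,phi,roll [-0.08 -0.47  0.04] F stand [-24.3  -5.5  22.9] grip 0.0443
[ 0.07518376  1.07802342 -1.48746539]
```

Request:
jog_arm([
  {"wx": 0, "wy": 0, "wz": 0, "x": 0, "y": 0, "z": 0, "claw": 40},
  {"wx": 0, "wy": 0, "wz": 0, "x": 0, "y": 0, "z": 0, "claw": 40},
])

```text
clock: 14.8
position: [0.6102, -0.3142, 0.118]
tool_rot: [2.295, -0.003, 0.119]
force: [-3.1, 9.7, 9.0]
grip_width: 0.0442
```

```bash
python3 - <<'E'
from h import *
s=where();print(s['moment'])
E
```

```text
t 14.8 root mm [ -1.8  -0.6 152.2] yaw,phi,roll [-0.11 -0.46  0.08] F stand [-10.   -1.9   9. ] grip 0.0442
[ 0.53094     0.40830504 -0.47779881]
```

Light residual contact with the edge and the slats means the bin is seated. Opening gently.

Request:
jog_arm([
  {"wx": 0, "wy": 0, "wz": 0, "x": 0, "y": 0, "z": 0, "claw": 55},
  {"wx": 0, "wy": 0, "wz": 0, "x": 0, "y": 0, "z": 0, "claw": 65},
  {"wx": 0, "wy": 0, "wz": 0, "x": 0, "y": 0, "z": 0, "claw": 80},
  {"wx": 0, "wy": 0, "wz": 0, "x": 0, "y": 0, "z": 0, "claw": 90},
  {"wx": 0, "wy": 0, "wz": 0, "x": 0, "y": 0, "z": 0, "claw": 90},
])

```text
clock: 15.42
position: [0.6102, -0.3142, 0.118]
tool_rot: [2.295, -0.003, 0.119]
force: [-0.4, 0.6, 0.0]
grip_width: 0.077
```

```bash
python3 - <<'E'
from h import *
s=where()
f=bot.grab_frame('wrist');f['pixels']=f['pixels'][::-1,::-1];crop(f,'w15.png',0,0,512,384,1.5)
E
```

```text
t 15.425 root mm [ -1.8  -0.5 152.2] yaw,phi,roll [-0.11 -0.46  0.08] F stand [-0.7 -0.4  0. ] grip 0.077
```

View pics/w15.png

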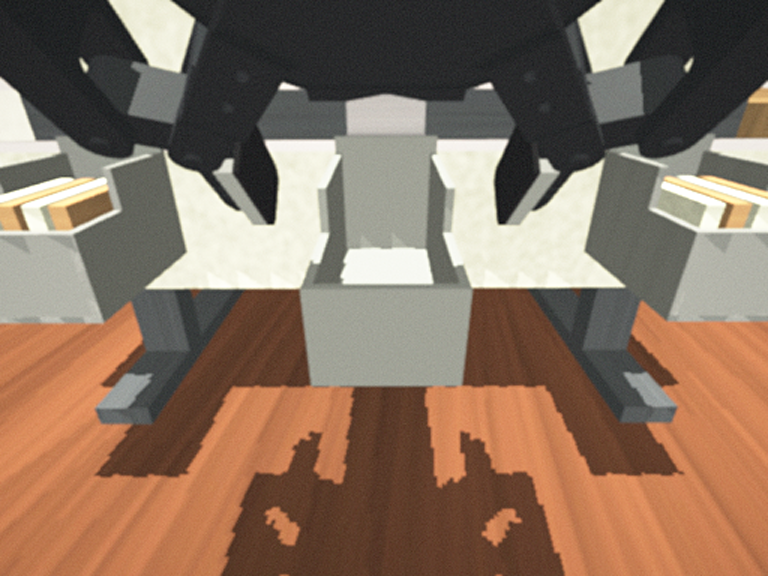

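Request:
jog_arm([
  {"wx": 0, "wy": 0, "wz": 0, "x": 0, "y": 0, "z": -1, "claw": 100},
  {"wx": 0, "wy": 0, "wz": 0, "x": 0, "y": 0, "z": -3, "claw": 100},
  {"wx": 0, "wy": 0, "wz": 0, "x": 0, "y": 0, "z": -6, "claw": 100},
  {"wx": 0, "wy": 0, "wz": 0, "x": 0, "y": 0, "z": -10, "claw": 100},
  {"wx": 0, "wy": 0, "wz": 0, "x": 0, "y": 0, "z": -14, "claw": 100},
  {"wx": -20, "wy": 0, "wz": 0, "x": 0, "y": -6, "z": -18, "claw": 100},
  {"wx": -20, "wy": 0, "wz": 0, "x": 0, "y": -6, "z": -18, "claw": 100},
  {"wx": -20, "wy": 0, "wz": 0, "x": 0, "y": -6, "z": -18, "claw": 100},
])

```text
clock: 16.48
position: [0.5894, -0.1364, 0.189]
tool_rot: [1.938, 0.005, 0.127]
force: [0.2, -0.1, 0.2]
grip_width: 0.0855
```

```bash
python3 - <<'E'
from h import *
s=where();print(s['position'])
f=bot.grab_frame('wrist');print({k:v for k,v in f.items() if k!='pixels'})
f['pixels']=f['pixels'][::-1,::-1];crop(f,'w16.png',0,0,512,384,1.5);crop(f,'w16z.png',150,80,370,230,3.6)
f=bot.grab_frame('side');crop(f,'d16.png',200,180,400,330,4)
f=bot.grab_frame('scene');crop(f,'s16.png',120,180,320,330,4)
E
```

```text
t 16.475 root mm [-194.7    0.9  232. ] yaw,phi,roll [  0.33 -20.91  -0.26] F stand [0.1 0.2 0.2] grip 0.0855
[ 0.58936257 -0.13644858  0.18896364]
{'fov_y': 69.80824697202954, 'cx': 253.93286817908125, 'cy': 193.13979787517223, 'origin': array([0.56706699, 0.03965861, 0.1847775 ]), 'orientation': array([1.66798921, 0.00511187, 0.12768745])}
```

View pics/w16.png

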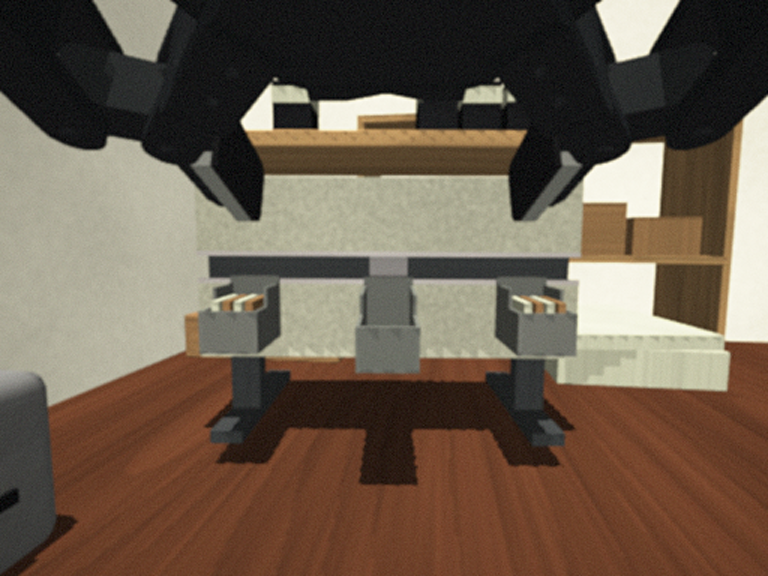

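View pics/w16z.png

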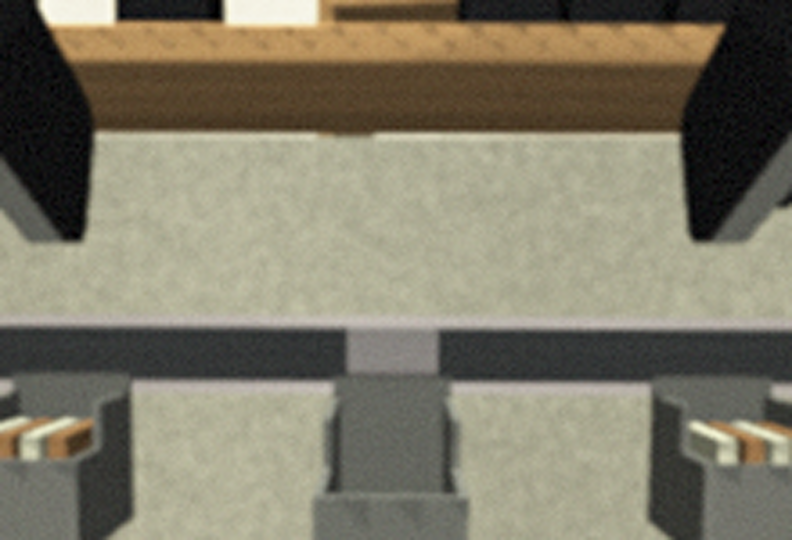

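View pics/s16.png

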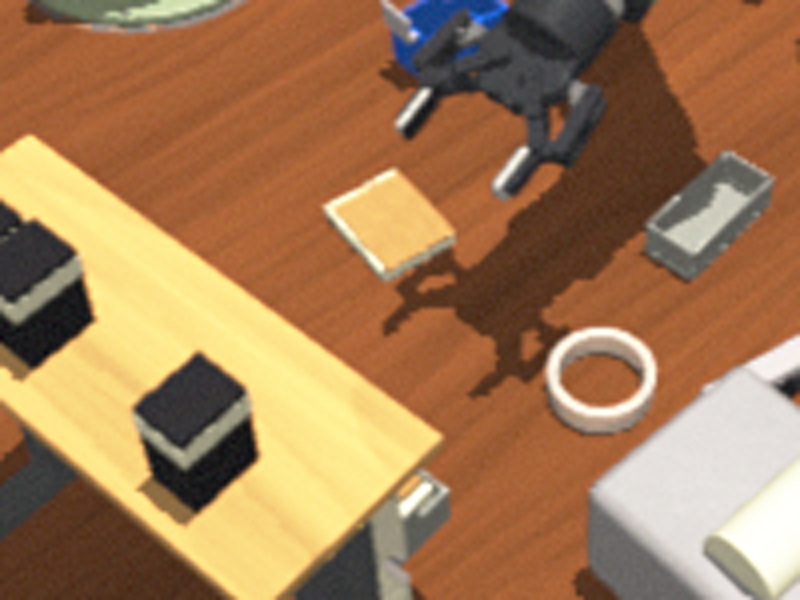

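```bash
python3 - <<'E'
from h import *
f=dict(fov_y=69.80824697202954,cx=253.93286817908125,cy=193.13979787517223,origin=[0.56706699,0.03965861,0.1847775],orientation=[1.66798921,0.00511187,0.12768745])
for phi in (0,-2,-4):
  for x in (0,-1.5):
    rb=R.from_euler('z',SYAW,degrees=True)*R.from_euler('y',phi,degrees=True)
    o=stp([x/1000,-.001,.152])-rb.apply(ROOT)
    q=np.array([511,383])-proj(f,o+rb.apply([(-.05,-.023,0),(-.05,.023,0),(-.05,-.023,.034),(-.05,.023,.034),(.05,-.018,.057),(.05,.018,.057)]))
    print(phi,x,(q).round(1).tolist())
g=bot.grab_frame('wrist');im=cv2.cvtColor(g['pixels'][::-1,::-1],cv2.COLOR_RGB2BGR)
cv2.imwrite('pics/w17z.png',cv2.resize(im[165:260,225:290],None,fx=6,fy=6,interpolation=cv2.INTER_CUBIC))
E
```

```text
0 0 [[280.0, 244.1], [237.3, 243.8], [280.4, 212.9], [237.3, 212.7], [271.5, 184.2], [246.2, 184.0]]
0 -1.5 [[280.1, 244.5], [237.2, 244.2], [280.5, 213.2], [237.1, 212.9], [271.6, 184.3], [246.1, 184.1]]
-2 0 [[279.8, 246.6], [237.5, 246.4], [280.3, 216.0], [237.3, 215.7], [271.5, 184.2], [246.2, 184.1]]
-2 -1.5 [[279.9, 247.1], [237.4, 246.8], [280.4, 216.3], [237.2, 216.0], [271.6, 184.3], [246.1, 184.1]]
-4 0 [[279.6, 249.1], [237.6, 248.8], [280.2, 219.0], [237.4, 218.7], [271.5, 184.2], [246.2, 184.1]]
-4 -1.5 [[279.7, 249.5], [237.5, 249.2], [280.3, 219.3], [237.3, 219.0], [271.6, 184.3], [246.1, 184.1]]
```

View pics/w17z.png

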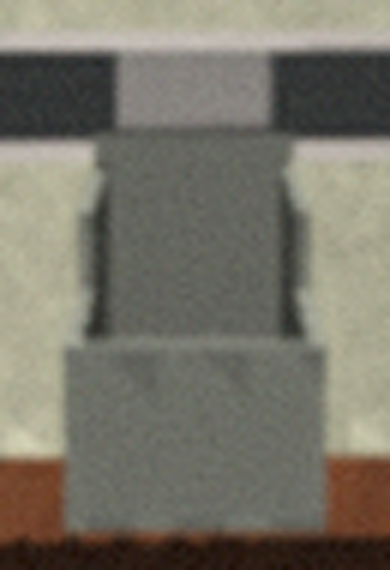

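```bash
python3 - <<'E'
from h import *
g=bot.grab_frame('wrist');print(g['origin'],g['orientation'])
s=bot.observe();print(s['clock'],s['qd'].round(4))
for p in ((0,0,.152),(.004,0,.152),(0,0,.174),(0,0,.077),(-.030,0,.268),(-.03,0,.282)):
    print(p,(np.array([511,383])-proj(g,stp(np.array(p)))).round(1))
for phi in (0,-2,-4,-6,-8):
    rb=R.from_euler('z',SYAW,degrees=True)*R.from_euler('y',phi,degrees=True)
    o=stp([-1/1000,-.001,.152])-rb.apply(ROOT)
    q=np.array([511,383])-proj(g,o+rb.apply([(-.05,-.023,0),(-.05,.023,.034),(-.047,-.02,.034),(.047,-.018,.057),(.0595,0,.08)]))
    print(phi,(q).round(1).tolist())
im=g['pixels'][::-1,::-1].astype(int).sum(2)
print('slat col220',im[165:250,222].tolist())
print('bin col258',im[165:262,258].tolist())
E
```

```text
[0.56865028 0.03465958 0.19175567] [ 1.67859439 -0.00556293  0.11762984]
16.725 [ 0.0052 -0.0038 -0.0047 -0.003   0.0011 -0.0023 -0.0039]
(0, 0, 0.152) [[256.3 188.6]]
(0.004, 0, 0.152) [[256.3 188.3]]
(0, 0, 0.174) [[256.3 172.9]]
(0, 0, 0.077) [[256.6 240.6]]
(-0.03, 0, 0.268) [[255.8  98.8]]
(-0.03, 0, 0.282) [[255.8  87.2]]
0 [[279.4, 248.8], [235.6, 217.6], [276.5, 216.7], [270.0, 186.6], [256.9, 169.8]]
-2 [[279.3, 251.4], [235.7, 220.7], [276.4, 219.7], [270.0, 186.7], [256.9, 169.6]]
-4 [[279.1, 253.8], [235.8, 223.7], [276.3, 222.6], [270.0, 186.8], [256.9, 169.4]]
-6 [[278.9, 256.1], [235.9, 226.7], [276.3, 225.5], [270.0, 186.9], [256.9, 169.3]]
-8 [[278.7, 258.2], [236.1, 229.5], [276.2, 228.2], [270.0, 187.0], [256.9, 169.1]]
slat col220 [528, 527, 510, 512, 526, 549, 569, 531, 405, 232, 168, 155, 164, 142, 162, 158, 152, 169, 165, 166, 158, 151, 189, 328, 488, 539, 530, 511, 506, 478, 484, 482, 494, 509, 501, 507, 497, 509, 507, 505, 496, 518, 507, 497, 497, 486, 494, 522, 504, 505, 507, 503, 494, 505, 525, 523, 520, 504, 498, 493, 496, 504, 501, 508, 509, 512, 509, 498, 511, 499, 517, 527, 518, 535, 532, 545, 442, 267, 213, 228, 241, 250, 245, 235, 241]
bin col258 [493, 497, 478, 494, 513, 547, 556, 548, 489, 399, 385, 385, 402, 390, 389, 408, 389, 398, 395, 390, 375, 299, 280, 291, 301, 304, 295, 298, 281, 285, 308, 303, 292, 299, 306, 293, 292, 280, 292, 292, 302, 300, 291, 290, 298, 290, 290, 289, 303, 284, 280, 300, 293, 273, 295, 285, 347, 368, 331, 296, 318, 314, 324, 326, 325, 316, 311, 325, 323, 312, 300, 312, 324, 316, 313, 330, 296, 309, 320, 310, 306, 321, 318, 320, 313, 328, 293, 293, 258, 190, 114, 83, 88, 90, 92, 79, 69]
```

Request:
jog_arm([
  {"wx": 0, "wy": 0, "wz": 0, "x": 0, "y": 0, "z": -3, "claw": 100},
  {"wx": 0, "wy": 0, "wz": 0, "x": 0, "y": -3, "z": -6, "claw": 100},
  {"wx": 5, "wy": 0, "wz": 0, "x": 0, "y": -6, "z": -6, "claw": 100},
  {"wx": 5, "wy": 0, "wz": 0, "x": 0, "y": -6, "z": -6, "claw": 100},
  {"wx": 5, "wy": 0, "wz": 0, "x": 0, "y": -6, "z": -6, "claw": 100},
  {"wx": 5, "wy": 0, "wz": 0, "x": 0, "y": -6, "z": -6, "claw": 100},
])

```text
clock: 17.48
position: [0.5803, -0.0652, 0.1613]
tool_rot: [2.036, -0.007, 0.116]
force: [-0.3, -0.0, -0.2]
grip_width: 0.0855
```

```bash
python3 - <<'E'
from h import *
s=where();print(s['position'],s['qd'].round(3))
g=bot.grab_frame('wrist')
F=dict(g);F['pixels']=g['pixels'][::-1,::-1];crop(F,'w18.png',0,0,512,384,1.5);crop(F,'w18z.png',200,100,320,200,6)
for p in ((0,0,.152),(0,0,.174),(0,0,.077)):
    print(p,(np.array([511,383])-proj(g,stp(np.array(p)))).round(1))
for phi,x in ((0,0),(-2,-2),(-3,-3),(-4,-4),(-6,-4)):
    rb=R.from_euler('z',SYAW,degrees=True)*R.from_euler('y',phi,degrees=True)
    o=stp([x/1000,-.001,.152])-rb.apply(ROOT)
    q=np.array([511,383])-proj(g,o+rb.apply([(-.05,-.023,0),(-.05,.023,0),(-.05,.023,.034),(.047,-.018,.057),(-.01,.023,.05)]))
    print(phi,x,((q-[200,100])*6).round(0).tolist())
f=bot.grab_frame('scene');crop(f,'s18.png',0,0,512,384,1.5)
E
```

```text
t 17.475 root mm [-2.624e+02 -2.000e-01  2.024e+02] yaw,phi,roll [ -0.35 -15.3    0.2 ] F stand [-0.  -0.3 -0.2] grip 0.0855
[ 0.58025702 -0.06520466  0.16128778] [-0.004  0.01  -0.006 -0.    -0.003 -0.003  0.002]
(0, 0, 0.152) [[256.2 149.3]]
(0, 0, 0.174) [[256.1 135.8]]
(0, 0, 0.077) [[256.5 193.5]]
0 0 [[447.0, 561.0], [242.0, 563.0], [239.0, 411.0], [406.0, 285.0], [247.0, 325.0]]
-2 -2 [[447.0, 576.0], [242.0, 578.0], [239.0, 428.0], [407.0, 286.0], [246.0, 335.0]]
-3 -3 [[447.0, 584.0], [242.0, 585.0], [239.0, 436.0], [407.0, 286.0], [246.0, 339.0]]
-4 -4 [[447.0, 591.0], [242.0, 592.0], [239.0, 444.0], [407.0, 286.0], [246.0, 344.0]]
-6 -4 [[447.0, 603.0], [243.0, 605.0], [239.0, 459.0], [407.0, 287.0], [246.0, 353.0]]
```

View pics/w18z.png

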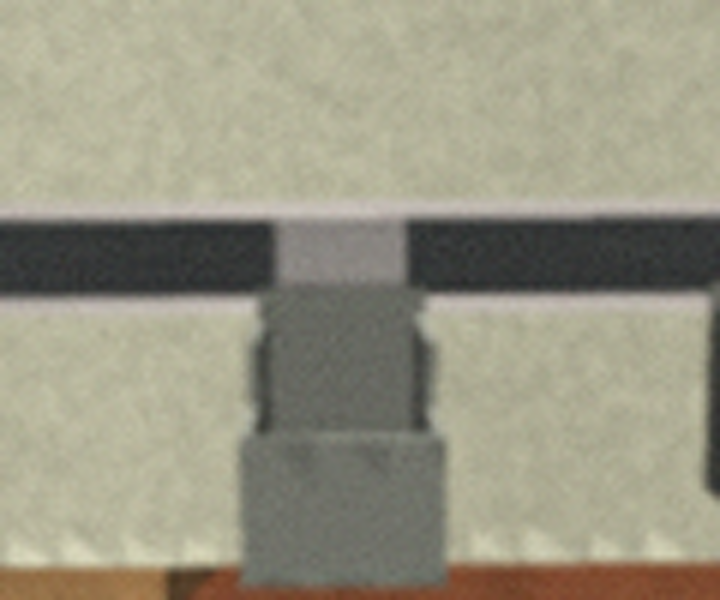

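View pics/s18.png

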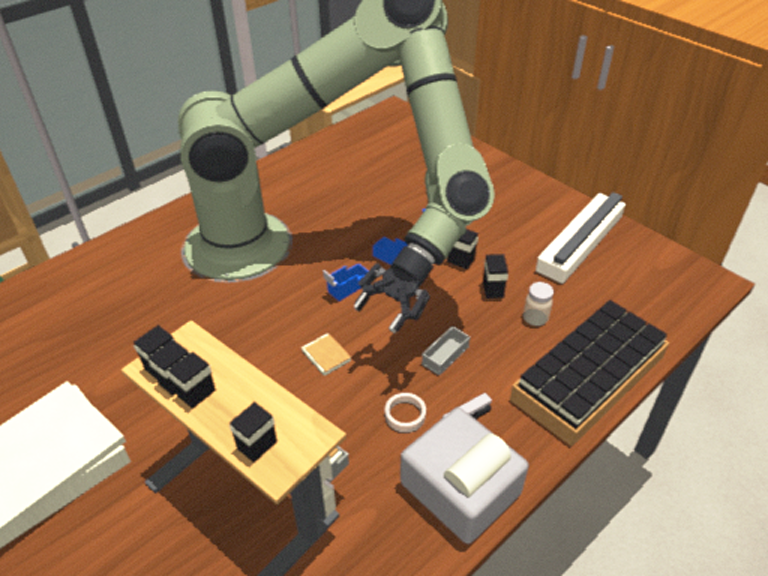

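View pics/w18.png

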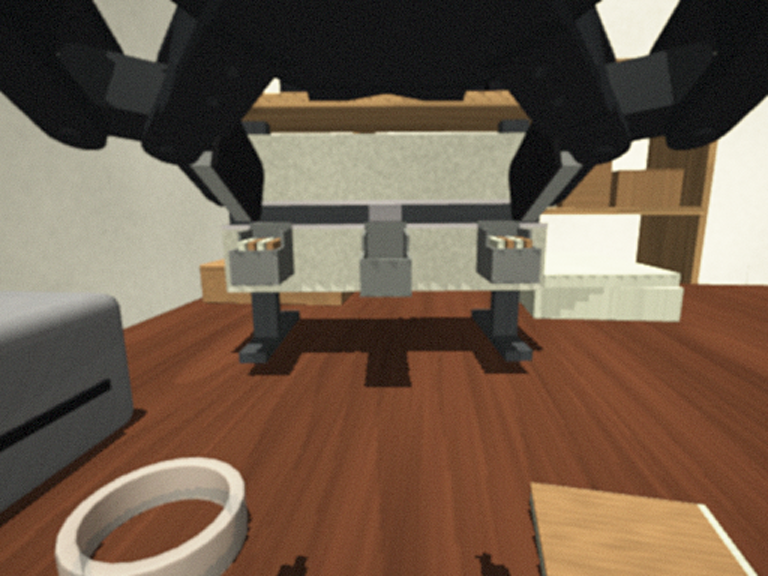

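```bash
python3 -c "
from workcell import bot
print(bot.job_done())"
```

```text
the job is handed in; nothing more can be done
None
```

The loose grey bin now hangs on the white slat rail, midway between the two fixed bins. I handed the job in at about 17.5 s of the 56 s allowed.

- **Grasp:** My first grasp would have brought the gripper body too close to the shelf. I set the bin back down where it was and took it again further forward, with the gripper leaning more.
- **Hanging:** From the wrist pictures, the groove's lower edge is about 152 mm above the table. I put the lip in with the front tilted up 32°, met almost no force, and turned it down level. I then pressed it onto the edge, about 24 N outward and 23 N upward, eased off, let go and backed away.
- **Position:** The last pictures show the lip through the groove mouth, its end out of sight behind the upper lip, and the bin about 1 mm off the middle. It looked the same in the pictures taken about 1 s and 2 s after I backed off, and the gripper is clear of it.
- **Not quite flat:** After release the front sagged to about 3° nose-down, with the top of the back about 3 mm off the slats. That matches the 4 mm play of the lip behind the upper edge. I took it as the bin's natural rest and did not push it again.
- **Row mismatch:** One intermediate picture put the bin's top edge about 1 pixel (1.4 mm) higher than expected. The final picture agreed with the expected position.
- **Other things:** In the final scene picture the bystanders look unmoved, though I did not measure their positions again.

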